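# Close a denture flask in its clamp

## Robot

A 6-joint arm with a two-finger parallel gripper is mounted at the origin on a cart in front of the work surface, level with it; the furniture and walls round the work are solid. World frame = base frame: x ahead of the robot, y to its left, z up, the work surface at z = 0. Lengths are in m, angles in rad, forces in N, time in s.
With the tool pointing down it reaches from about 0.375 to 0.975 m from the base axis. Payload 3.8 kg.
Tool frame: the origin (TCP) lies on the mounting face of the last link; the fingertips stand 173 mm ahead of it and the grasp point (between the pads) lies 155 mm ahead of it (bot.hold_point_z is the distance from the TCP to the grasp point, in m); z points along the fingers, y is the line along which they close (so a half turn about z gives the same grasp; the last joint's range is limited). The gripper opens to 85 mm and grips with 20 to 120 N. Pads are 22 mm wide; open, the fingers measure 114 mm over their backs; the gripper's body (76 mm by 85 mm) begins 54 mm behind the grasp point. The pads swing forward as they close: fully open they stand 13 mm farther back than shut.
Start: joints at [-1.263, 0.264, 1.604, -0, 1.274, -0.037], TCP at [0.228, -0.635, 0.405] pointing down, gripper open.
Joint ranges: [-2.63, 2.63], [-0.94, 2.18], [0.31, 2.57], [-1.31, 4.45], [0, 2.66], [-2.55, 2.55]. Speed limits (rad/s): [2.57, 2.57, 3.14, 3.14, 3.14, 3.14].

## Interface

Orientations are given as a rotation vector (axis times angle).
In Python, from workcell import bot, optics gives the robot as it stands.
- The arm moves only by the shell command python3 -m jog 'ROWS' [OPENING] [FORCE]. ROWS is JSON, a list of rows, each an object of numbers: "dx", "dy", "dz": the shift along the tool's x, y, z in mm; "ax", "ay", "az": the turn, a rotation vector about the tool's x, y, z in degrees. A call has 1 to 20 rows; each row shifts and turns the commanded pose from where the row before left it, along the tool's axes as they then stand; what a row does not reach is not made up. A row lasts 1/12 s, in which the tool goes at most 41.7 mm and 7.16 degrees, less where a joint would pass 70% of its speed; a pose out of reach is approached as far as the arm can. A call with a gripper value outside its range is refused whole. OPENING is the opening, from 0 (shut) to 1 (fully open), set as the call begins (- or left out, the last holds). The fingers move at their own pace and stop on an object; FORCE is the grip in N (left out, the last holds). Time passes only in rows, so rows that do not move let the fingers close. It gives the time, the measured TCP pose, the force, the opening and the grip force at its end, in the units of the state.
- bot.read_state(): the state, without advancing time (a new reading comes with each control period).
- optics.read_camera(name): name is "scene" or "top"; returns a dict with "img" (384x512x3 uint8, red, green, blue), "vertical_fov" (degrees; the focal length in pixels is half the picture's height over the tangent of half this angle, whatever the lens; pixels are square), "cx", "cy" (the principal point, pixels), "k1" (the pictures are not rectified: a ray, as slopes to the right and down, at radius r is drawn at 1 + k1 r^2 times it, then the intrinsics apply), "R" (3x3) and "t" (3): a world point X has camera coordinates R X + t. Camera axes: x right, y down, z forward; pixel columns grow to the right and rows downward; lengths in m; the calibration is good to about 2 mm. A picture is of the moment at which its call begins. There is no depth.
- bot.finish_job(): hands the job in; it is judged then, once.
The state is a dict: "time": time; "q": joint angles; "joint_vel": joint speeds; "joint_torque": joint torques, N m; "tool_pos": TCP position; "tcp_rot": TCP orientation; "wrist_force": force on the tool from outside, world axes, zero at the start; "torque": the same for the moment, N m; "width": opening from 0.0 (shut) to 1.0 (fully open); "grip_force": force on a finger pad.
Only numpy, scipy, OpenCV 4.12 (cv2) and the standard library are available. Lean on these libraries where they do the work, as an engineer would, in place of code of your own. Each camera call takes 0.05 s, during which the arm holds its last target. There are 200 camera calls.

## Task

Load the plaster-filled brass flask into the clamp, in this order: stand the lower half (with the guide pins) in the middle of the clamp's bed, ears towards the rods; seat the upper half fully down on the pins; fit the lid into the top of the upper half; and drop the pressure bar over both rods until it lies flat on the lid, ready for the wing nuts. Carry the flask parts level, and leave the wing nuts, the plaster cast and the powder jar where they are.

Things in the scene. Friction and masses are not known exactly. Their poses are not given: they have to be found in the camera images.
- clamp: Grey flask clamp, fixed: flat bed 10 mm thick, 104 (x) x 64 mm (y), two upright steel rods of 10 mm diameter at x = +-68, y = 0 mm, tops at z = 97 mm, the last 6 mm tapered; a collar of 17 mm diameter round each rod's foot, up to z = 15 mm. Origin: centre of its underside, on the worktop; x along the line of the rods, z up; either way round is the same.
- lower_half: Brass box 66 (x) x 58 (y) x 22 mm, 0.45 kg, plaster inside with a horseshoe ridge. An ear at each x end (102 mm overall), each with an upright pin, 7 mm diameter, 14 mm above the rim, last 6 mm tapered, at x -41.5, y 0 and x +41.5, y +14 mm. Grasp across 58 mm (flat y sides). Origin: centre of underside, z up. On the bed: 10 mm above the clamp's origin, x along the clamp's x, either way.
- upper_half: Brass frame 66 (x) x 58 (y) x 22 mm, 0.45 kg, plaster 5 mm below its top rim (recess 56 x 48 mm). No pins; 9 mm high ears at the foot of its x ends with 11 mm through holes at x -41.5, y 0 and x +41.5, y +14 mm, so it fits one way round only. Grasp across 58 mm (flat y sides). Origin: centre of underside, z up. Seated: origin 22 mm above the lower half's, axes parallel.
- lid: Brass lid without ears, 0.25 kg: plate 66 (x) x 58 mm (y), 6 mm thick; on top a pad 40 (x) x 26 (y) x 12 mm high, its grip; below a plug 50 x 42 mm, 4 mm deep, stepped to 46 x 38, with 3 mm play in the upper half's recess. Origin: centre of the plug's underside, z up; plate z 4 to 10, pad top z 22 mm. Seated: origin 18 mm above the upper half's, x axes parallel, either way.
- pressure_bar: Steel bar, 172 (x) x 36 (y) x 10 mm, 0.3 kg, rounded ends, a 12 mm wide rib along its top (2.5 mm higher), a 16 mm through hole at x = +68 and -68 mm. Grasp at the middle across 36 mm. Origin: centre of underside, z up. In place: level on the lid's pad, rods through its holes, origin 72 mm above the clamp's origin, either way round.
- wing_nut_a: Bystander: steel wing nut lying on the worktop, about 37 mm across the wings, 17 mm high; origin under its centre. Leave it.
- wing_nut_b: Bystander: a second steel wing nut like the first. Leave it.
- plaster_cast: Bystander: plaster jaw model on a base, 59 x 65 x 29 mm; origin at the centre of its underside. Leave it.
- powder_jar: Bystander: powder jar with a screw lid, 40 mm in diameter, 45 mm high; origin at the centre of its underside. Leave it.

How it is judged:
On the way, in this order (a step that is already met when the one before it is completed fails the run):
1. the lower half stands on the clamp's bed between the rods (horizontal distance between lower_half and clamp below 0.01 m and z of lower_half in the frame of clamp between 0.008 and 0.012 m and angle between the x axis of lower_half and the x axis of clamp, either way round below 0.2 rad and angle between lower_half's own z axis and vertical below 0.06 rad), for 0.2 s.
2. the upper half is seated on the guide pins (all of step 1 and horizontal distance between upper_half and lower_half below 0.005 m and z of upper_half in the frame of lower_half between 0.02 and 0.024 m and angle between the x axis of upper_half and the x axis of lower_half, either way round below 0.12 rad and angle between upper_half's own z axis and vertical below 0.06 rad), for 0.2 s.
3. the lid is seated in the upper half (all of step 2 and horizontal distance between lid and upper_half below 0.006 m and z of lid in the frame of upper_half between 0.0155 and 0.0205 m and angle between the x axis of lid and the x axis of upper_half, either way round below 0.25 rad and angle between lid's own z axis and vertical below 0.06 rad), for 0.2 s.
4. the pressure bar lies on the lid with the rods through its holes (all of step 3 and horizontal distance between pressure_bar and clamp below 0.008 m and z of pressure_bar in the frame of clamp between 0.069 and 0.075 m and angle between the x axis of pressure_bar and the x axis of clamp, either way round below 0.15 rad and angle between pressure_bar's own z axis and vertical below 0.06 rad), for 0.2 s.
At the end, for the whole second after the job is handed in: Level, released and at rest: lower half on the bed within 10 mm of its centre and 0.2 rad of the rods' line; upper half down on its pins (2 mm in height, 5 mm sideways); lid down in its recess (2.5 mm, 6 mm sideways, 0.25 rad); bar on the lid, both rods through it (all of step 4 and linear speed of each of lower_half, upper_half, lid, pressure_bar below 0.02 m/s and angular speed of each of lower_half, upper_half, lid, pressure_bar below 0.2 rad/s and contact force between the fingers and lower_half below 0.5 N and contact force between the fingers and upper_half below 0.5 N and contact force between the fingers and lid below 0.5 N and contact force between the fingers and pressure_bar below 0.5 N); the robot touches nothing.
It fails at once if a flask half or the lid is tipped by more than 30 degrees (angle between any of lower_half, upper_half, lid's own z axis and vertical above 0.52 rad).
It fails at once if a wing nut, the plaster cast or the powder jar is moved by more than 15 mm (distance of any of wing_nut_a, wing_nut_b, plaster_cast, powder_jar from where it was at the start of the episode above 0.015 m).
It also fails if it takes over 118 s, if anything falls off the work surface, if the arm or the gripper's body presses on something with over 40 N, if the wrist force passes 120 N, or if a joint passes its speed limit or range.

## Working session

There is one attempt and no reset: what is moved stays moved. The work goes in short steps, Python scripts to look and compute and a shell command to move; the robot and the scene stay as the last step left them, time stands still between calls to the robot, and variables do not carry over. Pictures are saved under pics/ and viewed, at most 14 in all, crops included, and the job is handed in when it is done.

```bash
mkdir -p pics; ls
cat > h.py <<'E'
import numpy as np, cv2
from workcell import bot, optics
from scipy.spatial.transform import Rotation as Ro
def cam(n):
    c=optics.read_camera(n); im=c['img']; h=im.shape[0]
    f=h/2/np.tan(np.radians(c['vertical_fov'])/2)
    c['f']=f; c['R']=np.array(c['R']); c['t']=np.array(c['t']); return c
def ray(c,u,v):
    d=np.array([(u-c['cx'])/c['f'],(v-c['cy'])/c['f']]); s=d.copy()
    for _ in range(30): s=d/(1+c['k1']*(s@s))
    w=c['R'].T@np.array([s[0],s[1],1]); return -c['R'].T@c['t'], w
def onz(c,u,v,z):
    o,w=ray(c,u,v); return o+w*(z-o[2])/w[2]
def proj(c,X):
    p=c['R']@np.array(X)+c['t']; s=p[:2]/p[2]; s=s*(1+c['k1']*(s@s)); return s*c['f']+[c['cx'],c['cy']]
def save(c,name,crop=None,sc=1.5):
    im=c['img'][...,::-1]
    if crop: im=im[crop[1]:crop[3],crop[0]:crop[2]]
    cv2.imwrite('pics/'+name,cv2.resize(im,None,fx=sc,fy=sc,interpolation=cv2.INTER_CUBIC))
E
python3 - <<'E'
from h import *
for n in('top','scene'):
    c=cam(n); save(c,n+'0.png'); np.save(n+'0.npy',c,allow_pickle=True)
    print(n,c['f'],c['cx'],c['cy'],c['k1'],-c['R'].T@c['t'],c['R'])
print(bot.read_state())
E
```

```text
pics
top 389.46745584058107 254.4242384210564 185.17378403316272 -0.07862198898513105 [0.37409583 0.11371555 1.07808239] [[ 0.02014557 -0.99976138  0.00844643]
 [-0.98335076 -0.0213395  -0.18046028]
 [ 0.18059747 -0.00467033 -0.983546  ]]
scene 442.485805529301 256.6212621610362 188.77901274432065 -0.13717132693197037 [-0.39946178 -0.47812476  0.71362415] [[ 0.52262231 -0.85254512  0.00572207]
 [-0.42973693 -0.26921963 -0.8618857 ]
 [ 0.73633694  0.44798171 -0.5070703 ]]
{'time': 0.1, 'q': array([-1.26291723e+00,  2.64667188e-01,  1.60524749e+00,  6.71387029e-06,
        1.27370398e+00, -3.69085225e-02]), 'joint_vel': array([ 0.00034878, -0.00184855, -0.00381365, -0.00144473,  0.00089744,
       -0.00157934]), 'joint_torque': array([ 1.13760004e-04, -5.16706538e+01, -3.68590558e+01, -1.20260120e-04,
        6.25484376e-03, -3.21457583e-05]), 'tool_pos': array([ 0.2280465 , -0.63497707,  0.4034879 ]), 'tcp_rot': array([-3.09304664e+00, -5.38564901e-01,  4.19600278e-04]), 'wrist_force': array([-0.14342389, -0.38901715, -0.15697257]), 'torque': array([ 0.00239521,  0.00885983, -0.01828388]), 'grip_force': 0.0, 'width': 0.9990992654680172}
```

View pics/top0.png

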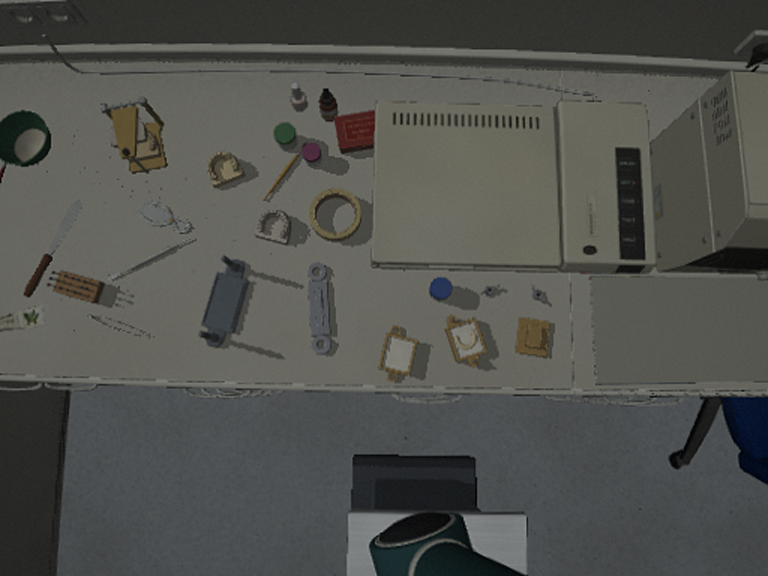

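View pics/scene0.png

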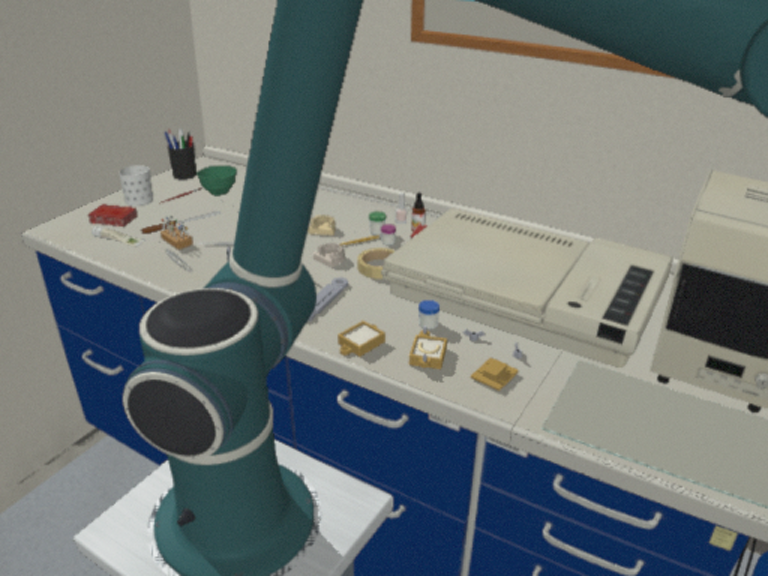

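Top view (1.5x pixels): clamp about (227,303), bar (319,307), upper half (399,353), lower half with horseshoe (465,340), lid (534,337), jar (441,289), and wing nuts (491,291) and (540,296). The scene view matches. I'll enlarge a crop to get exact positions.

Run:
```python
from h import *
c=np.load('top0.npy',allow_pickle=True).item()
save(c,'cropA.png',(235,185,385,260),5.3)
save(c,'cropB.png',(125,165,235,245),7)
```

```text
(no output)
```

View pics/cropA.png

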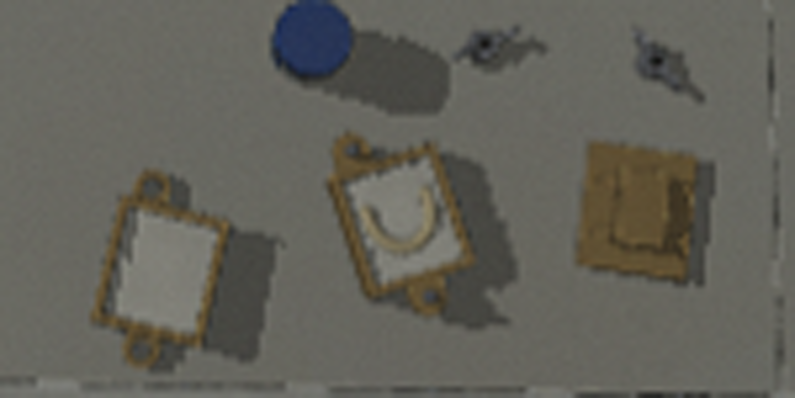

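View pics/cropB.png

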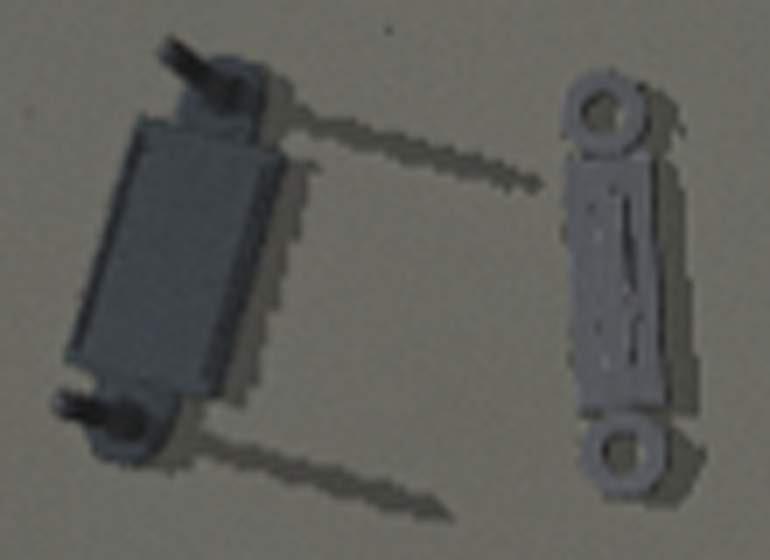

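The crops show all five parts clearly: body corners, ear holes, bar holes and rod tops. I'll cast rays through those points at their known heights and fit rigid 2D poses, using the residuals as a check.

```bash
cat > fit.py <<'E'
from h import *
def kab(P,M):
    P=np.array(P);M=np.array(M,float);pc,mc=P.mean(0),M.mean(0)
    A=((P-pc)[:,None,:]*1); z=(P-pc)@[1,1j]; w=(M-mc)@[1,1j]
    a=np.angle((z*w.conj()).sum()); R=np.array([[np.cos(a),-np.sin(a)],[np.sin(a),np.cos(a)]])
    t=pc-R@mc; res=P-(M@R.T+t); return t,a,res
def fit(c,px,M):  # M rows x,y,z mm
    M=np.array(M,float)/1000
    P=[onz(c,*p,z)[:2] for p,z in zip(px,M[:,2])]
    t,a,r=kab(P,M[:,:2]); return t,a,np.round(r*1000,1)
def uncrop(p,off,s): return (np.array(p,float)+.5)/s-.5+np.array(off)
E
python3 - <<'E'
from fit import *
c=np.load('top0.npy',allow_pickle=True).item()
A=lambda *p:[uncrop(q,(235,185),5.3) for q in p]
B=lambda *p:[uncrop(q,(125,165),7) for q in p]
def show(n,px,Ms):
    for M in Ms:
        t,a,r=fit(c,px,M); print(n,np.round(t*1000,1),round(np.degrees(a),1),'rms',round(np.sqrt((r**2).mean()),2),r.tolist())
box=lambda z,x=33,y=29:[(-x,y,z),(-x,-y,z),(x,-y,z),(x,y,z)]
# image order: top-left, top-right, bottom-right, bottom-left ; ears top, bottom. image up = +x world, right = -y
low=A((332,182),(434,148),(472,262),(372,297),(352,152),(430,295))
b=[(33,29,22),(33,-29,22),(-33,-29,22),(-33,29,22)]
show('lower',low,[b+[(41.5,14,22),(-41.5,0,22)],[(-x,-y,z) for x,y,z in b]+[(-41.5,0,22),(41.5,14,22)]])
up=A((125,195),(228,228),(200,345),(97,320),(152,187),(142,348))
show('upper',up,[b+[(41.5,14,9),(-41.5,0,9)],[(-x,-y,z) for x,y,z in b]+[(-41.5,0,9),(41.5,14,9)]])
lid=A((588,143),(697,155),(690,283),(578,265))
show('lid',lid,[[(x,y,10) for x,y,z in b]])
show('lidpad',A((617,165),(668,165),(663,247),(612,240)),[[(20,13,22),(20,-13,22),(-20,-13,22),(-20,13,22)]])
cl=B((142,120),(287,155),(213,395),(68,360))
bb=[(52,32,10),(52,-32,10),(-52,-32,10),(-52,32,10)]
rods=B((172,47),(65,402)); 
show('clampbed',cl,[bb]); show('rodtops',rods,[[(68,0,97),(-68,0,97)]])
show('bar',B((605,112),(625,452)),[[(68,0,10),(-68,0,10)]])
show('jar',A((313,38)),[[(0,0,45)]]);show('nutA',A((485,45)),[[(0,0,9)]]);show('nutB',A((655,60)),[[(0,0,9)]])
E
```

```text
lower [457.9 -46.1] 19.2 rms 1.64 [[-2.3, -1.7], [-2.8, 0.3], [1.3, 2.8], [1.7, -0.6], [0.4, -0.7], [1.7, -0.1]]
lower [456.3 -41.7] -160.7 rms 4.61 [[-0.7, -6.2], [-1.3, -4.2], [2.8, -1.5], [3.3, -4.9], [-2.7, 8.1], [-1.4, 8.8]]
upper [430.1  76.9] -12.9 rms 1.7 [[-0.4, -1.3], [-3.2, 2.3], [1.6, 1.1], [0.2, -3.1], [0.3, 1.1], [1.6, -0.1]]
upper [431.2  81.5] 167.2 rms 5.29 [[-1.4, -5.9], [-4.4, -2.3], [0.6, -3.4], [-0.8, -7.6], [2.3, 10.1], [3.7, 9.1]]
lid [ 466.1 -171.3] -5.9 rms 0.76 [[-0.6, 0.4], [0.1, 0.4], [-1.0, -0.8], [1.5, 0.0]]
lidpad [ 468.7 -169. ] -4.4 rms 0.78 [[-0.9, 0.1], [1.6, -0.6], [-0.9, -0.0], [0.3, 0.5]]
clampbed [518.6 397.9] -13.1 rms 2.14 [[-3.1, -1.3], [-1.5, 1.7], [3.4, 1.7], [1.2, -2.1]]
rodtops [518.9 397.2] -12.9 rms 0.22 [[-0.3, 0.1], [0.3, -0.1]]
bar [513.1 223.7] 5.6 rms 0.14 [[-0.2, -0.0], [0.2, 0.0]]
jar [548.    2.8] 0.0 rms 0.0 [[0.0, 0.0]]
nutA [552.3 -91.9] 0.0 rms 0.0 [[0.0, 0.0]]
nutB [ 546.1 -182.3] 0.0 rms 0.0 [[0.0, 0.0]]
```

Residuals are 1–2 mm and the two estimates of the clamp centre agree: clamp (519,397) at -13°. The upper half is already at the clamp's yaw. Next is a planner helper, then the approach to the lower half.

```bash
cat > go.py <<'E'
import sys; from h import *
# target: x y z(tcp) yaw(deg, tool x heading)
x,y,z,yaw=map(float,sys.argv[1:5]); s=bot.read_state(); R=Ro.from_rotvec(s['tcp_rot']).as_matrix()
cur=np.degrees(np.arctan2(R[1,0],R[0,0])); d=(yaw-cur+90)%180-90
Rt=R@Ro.from_euler('z',-d,degrees=True).as_matrix()
e=np.array([x,y,z])-s['tool_pos']*1000
print('t',round(s['time'],2),'pos',np.round(s['tool_pos']*1000,1),'yaw',round(cur,2),'tilt',np.round(np.degrees(R[:2,2]),2),'w',round(s['width'],3),'grip',round(s['grip_force'],1),'F',np.round(s['wrist_force'],1))
print('az',round(-d,2),'shift now-frame',np.round(R.T@e,1),'after turn',np.round(Rt.T@e,1), 'q',np.round(s['q'],2))
E
python3 go.py 458 -46 300 19.2; python3 -c "from h import *;print(bot.hold_point_z)"
```

```text
t 0.1 pos [ 228.  -635.   403.5] yaw 19.75 tilt [-0.03  0.11] w 0.999 grip 0.0 F [-0.1 -0.4 -0.2]
az 0.55 shift now-frame [ 415.5 -476.4  104.5] after turn [ 410.9 -480.4  104.5] q [-1.26  0.26  1.61  0.    1.27 -0.04]
0.1547
```

```bash
python3 -m jog '[{"dx":21,"dy":-24,"az":0.55},{"dx":21,"dy":-24},{"dx":21,"dy":-24},{"dx":21,"dy":-24},{"dx":21,"dy":-24},{"dx":21,"dy":-24},{"dx":21,"dy":-24},{"dx":21,"dy":-24},{"dx":21,"dy":-24},{"dx":21,"dy":-24},{"dx":21,"dy":-24},{"dx":21,"dy":-24},{"dx":21,"dy":-24},{"dx":21,"dy":-24},{"dx":21,"dy":-24},{"dx":21,"dy":-24},{"dx":21,"dy":-24},{"dx":21,"dy":-24},{"dx":21,"dy":-24},{"dx":12,"dy":-24}]'; python3 -m jog '[{"dz":30},{"dz":30},{"dz":30},{"dz":10},{},{}]' 1 60; python3 go.py 458 -46 178 19.2
```

```text
t 0.1 pos [ 228.  -635.   403.5] yaw 19.75 tilt [-0.03  0.11] w 0.999 grip 0.0 F [-0.1 -0.4 -0.2]
az 0.55 shift now-frame [ 415.5 -476.1  226.5] after turn [ 410.8 -480.1  226.5] q [-1.26  0.26  1.61  0.    1.27 -0.04]invalid input
invalid input
```

```bash
python3 -m jog '[{"dx":1,"dy":0,"dz":0,"ax":0,"ay":0,"az":0}]'; python3 -m jog '[{"dz":1}]'; python3 -m jog '[{"dz":1}]' 1 60;  python3 -m jog '[{"dz":1},{}]' 1 60
```

```text
time: 0.18
tool_pos: [0.2289, -0.6347, 0.4037]
tcp_rot: [-3.093, -0.538, 0.001]
wrist_force: [-0.5, -0.9, -0.1]
width: 0.998
grip_force: 0.0invalid input
invalid input
invalid input
```

Every row needs all six keys.

```bash
python3 -m jog '[{"dx":20,"dy":-24,"dz":0,"ax":0,"ay":0,"az":0.5},{"dx":26,"dy":-30,"dz":0,"ax":0,"ay":0,"az":0},{"dx":26,"dy":-30,"dz":0,"ax":0,"ay":0,"az":0},{"dx":26,"dy":-30,"dz":0,"ax":0,"ay":0,"az":0},{"dx":26,"dy":-30,"dz":0,"ax":0,"ay":0,"az":0},{"dx":26,"dy":-30,"dz":0,"ax":0,"ay":0,"az":0},{"dx":26,"dy":-30,"dz":0,"ax":0,"ay":0,"az":0},{"dx":26,"dy":-30,"dz":0,"ax":0,"ay":0,"az":0},{"dx":26,"dy":-30,"dz":0,"ax":0,"ay":0,"az":0},{"dx":26,"dy":-30,"dz":0,"ax":0,"ay":0,"az":0},{"dx":26,"dy":-30,"dz":0,"ax":0,"ay":0,"az":0},{"dx":26,"dy":-30,"dz":10,"ax":0,"ay":0,"az":0},{"dx":26,"dy":-30,"dz":20,"ax":0,"ay":0,"az":0},{"dx":26,"dy":-30,"dz":20,"ax":0,"ay":0,"az":0},{"dx":26,"dy":-30,"dz":20,"ax":0,"ay":0,"az":0},{"dx":26,"dy":-30,"dz":20,"ax":0,"ay":0,"az":0},{"dx":20,"dy":-24,"dz":10,"ax":0,"ay":0,"az":0},{"dx":0,"dy":0,"dz":0,"ax":0,"ay":0,"az":0},{"dx":0,"dy":0,"dz":0,"ax":0,"ay":0,"az":0}]' 1 60; python3 go.py 458 -46 178 19.2
```

```text
time: 1.77
tool_pos: [0.4667, -0.0306, 0.3087]
tcp_rot: [-3.096, -0.531, 0.004]
wrist_force: [0.7, -0.2, -0.5]
width: 0.998
grip_force: 0.0
t 1.77 pos [466.7 -30.6 308.7] yaw 19.48 tilt [-0.14  0.01] w 0.998 grip 0.0 F [ 0.7 -0.2 -0.5]
az 0.28 shift now-frame [-13.   11.8 130.7] after turn [-13.   11.8 130.7] q [-0.12 -0.05  2.13 -0.    1.06  1.11]
```

I'll flip the wrist by a half turn, since q6 would otherwise sit near its limit at the clamp.

```bash
python3 -m jog '[{"dx":-13,"dy":11.8,"dz":0,"ax":0,"ay":0,"az":0},{"dx":0,"dy":0,"dz":0,"ax":0,"ay":0,"az":-7},{"dx":0,"dy":0,"dz":0,"ax":0,"ay":0,"az":-7},{"dx":0,"dy":0,"dz":0,"ax":0,"ay":0,"az":-7},{"dx":0,"dy":0,"dz":0,"ax":0,"ay":0,"az":-7},{"dx":0,"dy":0,"dz":0,"ax":0,"ay":0,"az":-7},{"dx":0,"dy":0,"dz":0,"ax":0,"ay":0,"az":-7},{"dx":0,"dy":0,"dz":0,"ax":0,"ay":0,"az":-7},{"dx":0,"dy":0,"dz":0,"ax":0,"ay":0,"az":-7},{"dx":0,"dy":0,"dz":0,"ax":0,"ay":0,"az":-7},{"dx":0,"dy":0,"dz":0,"ax":0,"ay":0,"az":-7},{"dx":0,"dy":0,"dz":0,"ax":0,"ay":0,"az":-7},{"dx":0,"dy":0,"dz":0,"ax":0,"ay":0,"az":-7},{"dx":0,"dy":0,"dz":0,"ax":0,"ay":0,"az":-7},{"dx":0,"dy":0,"dz":0,"ax":0,"ay":0,"az":-7},{"dx":0,"dy":0,"dz":0,"ax":0,"ay":0,"az":-7},{"dx":0,"dy":0,"dz":0,"ax":0,"ay":0,"az":-7},{"dx":0,"dy":0,"dz":0,"ax":0,"ay":0,"az":-7},{"dx":0,"dy":0,"dz":0,"ax":0,"ay":0,"az":-7},{"dx":0,"dy":0,"dz":0,"ax":0,"ay":0,"az":-7}]'; python3 -m jog '[{"dx":0,"dy":0,"dz":0,"ax":0,"ay":0,"az":-7},{"dx":0,"dy":0,"dz":0,"ax":0,"ay":0,"az":-7},{"dx":0,"dy":0,"dz":0,"ax":0,"ay":0,"az":-7},{"dx":0,"dy":0,"dz":0,"ax":0,"ay":0,"az":-7},{"dx":0,"dy":0,"dz":0,"ax":0,"ay":0,"az":-7},{"dx":0,"dy":0,"dz":0,"ax":0,"ay":0,"az":-7},{"dx":0,"dy":0,"dz":0,"ax":0,"ay":0,"az":-4.7},{"dx":0,"dy":0,"dz":0,"ax":0,"ay":0,"az":0},{"dx":0,"dy":0,"dz":0,"ax":0,"ay":0,"az":0}]'; python3 go.py 458 -46 178 19.2
```

```text
time: 3.43
tool_pos: [0.4584, -0.049, 0.3105]
tcp_rot: [0.747, 3.05, -0.001]
wrist_force: [-0.9, -0.1, 0.5]
width: 1.001
grip_force: 0.0
time: 4.18
tool_pos: [0.4584, -0.0486, 0.3104]
tcp_rot: [-0.511, 3.099, -0.001]
wrist_force: [0.5, 0.4, 0.5]
width: 0.997
grip_force: 0.0
t 4.18 pos [458.4 -48.6 310.4] yaw -161.27 tilt [ 0.06 -0.03] w 0.997 grip 0.0 F [0.5 0.4 0.5]
az -0.47 shift now-frame [ -0.3   2.7 132.4] after turn [ -0.3   2.7 132.4] q [-0.16 -0.06  2.15 -0.    1.06 -2.06]
```

```bash
python3 -m jog '[{"dx":0,"dy":2.7,"dz":30,"ax":0,"ay":0,"az":-0.5},{"dx":0,"dy":0,"dz":30,"ax":0,"ay":0,"az":0},{"dx":0,"dy":0,"dz":30,"ax":0,"ay":0,"az":0},{"dx":0,"dy":0,"dz":25,"ax":0,"ay":0,"az":0},{"dx":0,"dy":0,"dz":17,"ax":0,"ay":0,"az":0},{"dx":0,"dy":0,"dz":0,"ax":0,"ay":0,"az":0},{"dx":0,"dy":0,"dz":0,"ax":0,"ay":0,"az":0},{"dx":0,"dy":0,"dz":0,"ax":0,"ay":0,"az":0}]'; python3 go.py 458 -46 178 19.2; python3 -c "
from h import *
c=cam('scene');u,v=proj(c,[.458,-.046,.02]);print(u,v);u=int(u);v=int(v);save(c,'g1.png',(u-60,v-50,u+60,v+40),6)
print(bot.hold_point_z)"
```

```text
time: 4.85
tool_pos: [0.4584, -0.0454, 0.1789]
tcp_rot: [-0.528, 3.095, -0.001]
wrist_force: [0.1, 0.0, -0.0]
width: 1.0
grip_force: 0.0
t 4.85 pos [458.4 -45.4 178.9] yaw -160.62 tilt [ 0.1  -0.02] w 1.0 grip 0.0 F [ 0.1  0.  -0. ]
az 0.18 shift now-frame [ 0.6 -0.4  0.8] after turn [ 0.6 -0.4  0.8] q [-0.15  0.13  2.24 -0.    0.77 -2.06]
285.0559293714706 231.19623829371892
0.1547
```

View pics/g1.png

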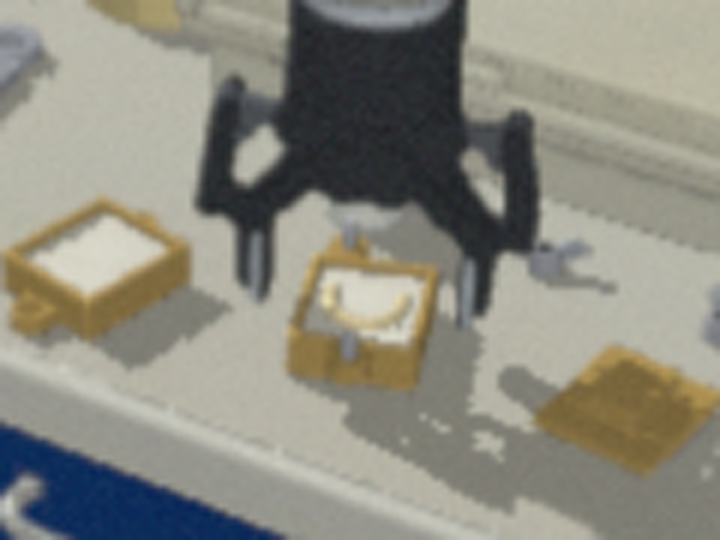

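The fingers straddle the lower half evenly (tips near (255,300) and (470,320)), and they are still high on the part. I'll go 8 mm lower and close.

```bash
python3 -m jog '[{"dx":0,"dy":0,"dz":8,"ax":0,"ay":0,"az":0},{"dx":0,"dy":0,"dz":0,"ax":0,"ay":0,"az":0},{"dx":0,"dy":0,"dz":0,"ax":0,"ay":0,"az":0}]';python3 -m jog '[{"dx":0,"dy":0,"dz":0,"ax":0,"ay":0,"az":0},{"dx":0,"dy":0,"dz":0,"ax":0,"ay":0,"az":0},{"dx":0,"dy":0,"dz":0,"ax":0,"ay":0,"az":0},{"dx":0,"dy":0,"dz":0,"ax":0,"ay":0,"az":0},{"dx":0,"dy":0,"dz":0,"ax":0,"ay":0,"az":0},{"dx":0,"dy":0,"dz":0,"ax":0,"ay":0,"az":0},{"dx":0,"dy":0,"dz":0,"ax":0,"ay":0,"az":0},{"dx":0,"dy":0,"dz":0,"ax":0,"ay":0,"az":0}]' 0.3 60;python3 -m jog '[{"dx":0,"dy":0,"dz":0,"ax":0,"ay":0,"az":0},{"dx":0,"dy":0,"dz":0,"ax":0,"ay":0,"az":0},{"dx":0,"dy":0,"dz":0,"ax":0,"ay":0,"az":0},{"dx":0,"dy":0,"dz":-10,"ax":0,"ay":0,"az":0},{"dx":0,"dy":0,"dz":-20,"ax":0,"ay":0,"az":0},{"dx":0,"dy":0,"dz":0,"ax":0,"ay":0,"az":0},{"dx":0,"dy":0,"dz":0,"ax":0,"ay":0,"az":0}]'; python3 go.py 519 397.5 290 -12.9; python3 -c "
from h import *
c=cam('scene');u,v=proj(c,[.458,-.046,.05]);u=int(u);v=int(v);save(c,'g2.png',(u-60,v-50,u+60,v+40),6)"
```

```text
time: 5.15
tool_pos: [0.4577, -0.045, 0.17]
tcp_rot: [-0.53, 3.096, -0.0]
wrist_force: [0.6, 0.6, -0.2]
width: 0.999
grip_force: 0.0
time: 5.82
tool_pos: [0.4582, -0.0452, 0.1704]
tcp_rot: [-0.531, 3.095, -0.001]
wrist_force: [-1.1, -0.1, 5.7]
width: 0.66
grip_force: 66.1
time: 6.4
tool_pos: [0.4578, -0.045, 0.2001]
tcp_rot: [-0.53, 3.095, -0.001]
wrist_force: [-0.0, -0.6, -5.6]
width: 0.661
grip_force: 66.2
t 6.4 pos [457.8 -45.  200.1] yaw -160.55 tilt [ 0.1  -0.01] w 0.661 grip 66.2 F [-0.  -0.6 -5.6]
az 32.35 shift now-frame [-205.2  396.8  -89.8] after turn [ 39.  445.  -89.8] q [-0.15  0.09  2.23  0.    0.82 -2.06]
```

View pics/g2.png

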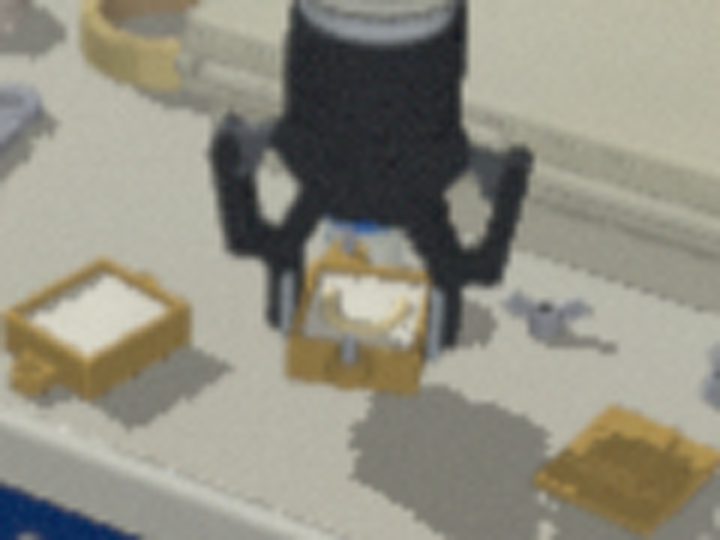

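Held level and clear of the worktop. Next: lift, turn, and carry to above the clamp.

```bash
python3 -m jog '[{"dx":0,"dy":0,"dz":-18,"ax":0,"ay":0,"az":6.5},{"dx":0,"dy":0,"dz":-18,"ax":0,"ay":0,"az":6.5},{"dx":0,"dy":0,"dz":-18,"ax":0,"ay":0,"az":6.5},{"dx":0,"dy":0,"dz":-18,"ax":0,"ay":0,"az":6.5},{"dx":0,"dy":0,"dz":-18,"ax":0,"ay":0,"az":6.4},{"dx":2,"dy":15,"dz":0,"ax":0,"ay":0,"az":0},{"dx":3,"dy":30,"dz":0,"ax":0,"ay":0,"az":0},{"dx":3,"dy":35,"dz":0,"ax":0,"ay":0,"az":0},{"dx":3,"dy":35,"dz":0,"ax":0,"ay":0,"az":0},{"dx":3,"dy":35,"dz":0,"ax":0,"ay":0,"az":0},{"dx":3,"dy":35,"dz":0,"ax":0,"ay":0,"az":0},{"dx":3,"dy":35,"dz":0,"ax":0,"ay":0,"az":0},{"dx":3,"dy":35,"dz":0,"ax":0,"ay":0,"az":0},{"dx":3,"dy":35,"dz":0,"ax":0,"ay":0,"az":0},{"dx":3,"dy":35,"dz":0,"ax":0,"ay":0,"az":0},{"dx":3,"dy":35,"dz":0,"ax":0,"ay":0,"az":0},{"dx":3,"dy":35,"dz":0,"ax":0,"ay":0,"az":0},{"dx":3,"dy":30,"dz":0,"ax":0,"ay":0,"az":0},{"dx":1,"dy":15,"dz":0,"ax":0,"ay":0,"az":0},{"dx":0,"dy":5,"dz":0,"ax":0,"ay":0,"az":0}]'; python3 -m jog '[{"dx":0,"dy":0,"dz":0,"ax":0,"ay":0,"az":0},{"dx":0,"dy":0,"dz":0,"ax":0,"ay":0,"az":0}]';python3 go.py 519 397.5 290 -12.9; python3 -c "
from h import *
c=cam('scene');save(c,'s3.png')
c=cam('top');save(c,'t3.png',(125,155,245,245),6)"
```

```text
time: 8.12
tool_pos: [0.5187, 0.3998, 0.2875]
tcp_rot: [-0.35, -3.12, 0.002]
wrist_force: [0.4, -0.5, -5.2]
width: 0.66
grip_force: 67.1
time: 8.28
tool_pos: [0.5188, 0.3964, 0.288]
tcp_rot: [-0.354, -3.119, 0.005]
wrist_force: [0.4, -0.0, -5.9]
width: 0.664
grip_force: 67.1
t 8.28 pos [518.8 396.4 288. ] yaw 167.07 tilt [-0.14 -0.15] w 0.664 grip 67.1 F [ 0.4 -0.  -5.9]
az -0.03 shift now-frame [ 0.1  1.1 -2. ] after turn [ 0.1  1.1 -2. ] q [ 0.61  0.32  1.76 -0.    1.07 -0.73]
```

View pics/s3.png

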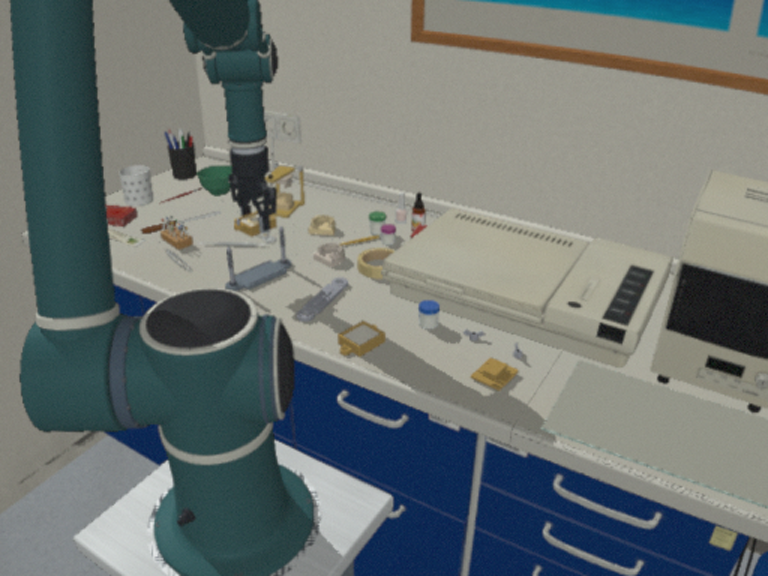

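The scene view shows the lower half held level above the clamp, with the rod tops visible near (230,250) and (283,230). Lowering it onto the bed.

```bash
python3 -m jog '[{"dx":0,"dy":1,"dz":15,"ax":0,"ay":0,"az":0},{"dx":0,"dy":0,"dz":20,"ax":0,"ay":0,"az":0},{"dx":0,"dy":0,"dz":20,"ax":0,"ay":0,"az":0},{"dx":0,"dy":0,"dz":20,"ax":0,"ay":0,"az":0},{"dx":0,"dy":0,"dz":15,"ax":0,"ay":0,"az":0},{"dx":0,"dy":0,"dz":8,"ax":0,"ay":0,"az":0},{"dx":0,"dy":0,"dz":4,"ax":0,"ay":0,"az":0},{"dx":0,"dy":0,"dz":0,"ax":0,"ay":0,"az":0},{"dx":0,"dy":0,"dz":0,"ax":0,"ay":0,"az":0},{"dx":0,"dy":0,"dz":1,"ax":0,"ay":0,"az":0},{"dx":0,"dy":0,"dz":1,"ax":0,"ay":0,"az":0},{"dx":0,"dy":0,"dz":0,"ax":0,"ay":0,"az":0},{"dx":0,"dy":0,"dz":0,"ax":0,"ay":0,"az":0}]';python3 go.py 519 397.5 180 -12.9
```

```text
time: 9.47
tool_pos: [0.5197, 0.3986, 0.1863]
tcp_rot: [0.354, 3.121, 0.001]
wrist_force: [0.3, -0.1, -4.5]
width: 0.665
grip_force: 66.9
t 9.47 pos [519.7 398.6 186.3] yaw 167.06 tilt [0.04 0.03] w 0.665 grip 66.9 F [ 0.3 -0.1 -4.5]
az -0.04 shift now-frame [ 0.4 -1.2  6.3] after turn [ 0.4 -1.2  6.3] q [ 0.62  0.43  1.82 -0.    0.89 -0.73]
```

```bash
python3 -m jog '[{"dx":0,"dy":-1,"dz":2,"ax":0,"ay":0,"az":0},{"dx":0,"dy":0,"dz":1,"ax":0,"ay":0,"az":0},{"dx":0,"dy":0,"dz":1,"ax":0,"ay":0,"az":0},{"dx":0,"dy":0,"dz":1,"ax":0,"ay":0,"az":0},{"dx":0,"dy":0,"dz":0,"ax":0,"ay":0,"az":0},{"dx":0,"dy":0,"dz":0,"ax":0,"ay":0,"az":0}]';python3 -m jog '[{"dx":0,"dy":0,"dz":0.5,"ax":0,"ay":0,"az":0},{"dx":0,"dy":0,"dz":0.5,"ax":0,"ay":0,"az":0},{"dx":0,"dy":0,"dz":0.5,"ax":0,"ay":0,"az":0},{"dx":0,"dy":0,"dz":0,"ax":0,"ay":0,"az":0},{"dx":0,"dy":0,"dz":0,"ax":0,"ay":0,"az":0}]';python3 go.py 519 397.5 180 -12.9
```

```text
time: 9.97
tool_pos: [0.5193, 0.3974, 0.1806]
tcp_rot: [-0.354, -3.122, 0.0]
wrist_force: [-0.3, 0.6, -5.0]
width: 0.664
grip_force: 67.2
time: 10.38
tool_pos: [0.5193, 0.3975, 0.1805]
tcp_rot: [0.354, 3.122, -0.0]
wrist_force: [-4.1, -2.4, 5.4]
width: 0.659
grip_force: 68.4
t 10.38 pos [519.3 397.5 180.5] yaw 167.06 tilt [ 0. -0.] w 0.659 grip 68.4 F [-4.1 -2.4  5.4]
az -0.04 shift now-frame [ 0.3 -0.   0.5] after turn [ 0.3 -0.   0.5] q [ 0.62  0.44  1.82 -0.    0.88 -0.73]
```

On the bed (force has changed sign). Open, retract, measure.

```bash
python3 -m jog '[{"dx":0,"dy":0,"dz":0,"ax":0,"ay":0,"az":0},{"dx":0,"dy":0,"dz":0,"ax":0,"ay":0,"az":0},{"dx":0,"dy":0,"dz":0,"ax":0,"ay":0,"az":0},{"dx":0,"dy":0,"dz":0,"ax":0,"ay":0,"az":0},{"dx":0,"dy":0,"dz":-5,"ax":0,"ay":0,"az":0},{"dx":0,"dy":0,"dz":-15,"ax":0,"ay":0,"az":0},{"dx":0,"dy":0,"dz":-30,"ax":0,"ay":0,"az":0},{"dx":0,"dy":0,"dz":-35,"ax":0,"ay":0,"az":0},{"dx":0,"dy":0,"dz":-35,"ax":0,"ay":0,"az":0},{"dx":0,"dy":-15,"dz":0,"ax":0,"ay":0,"az":0},{"dx":0,"dy":-30,"dz":0,"ax":0,"ay":0,"az":0},{"dx":0,"dy":-35,"dz":0,"ax":0,"ay":0,"az":0},{"dx":0,"dy":-35,"dz":0,"ax":0,"ay":0,"az":0},{"dx":0,"dy":-35,"dz":0,"ax":0,"ay":0,"az":0},{"dx":0,"dy":-35,"dz":0,"ax":0,"ay":0,"az":0},{"dx":0,"dy":-35,"dz":0,"ax":0,"ay":0,"az":0},{"dx":0,"dy":-35,"dz":0,"ax":0,"ay":0,"az":0},{"dx":0,"dy":0,"dz":0,"ax":0,"ay":0,"az":0},{"dx":0,"dy":0,"dz":0,"ax":0,"ay":0,"az":0}]' 1;python3 go.py 430 77 300 -12.9; python3 -c "
from h import *
c=cam('top');save(c,'t4.png',(125,155,245,245),6);np.save('top4.npy',c,allow_pickle=True)
c=cam('scene');np.save('scene4.npy',c,allow_pickle=True)"
```

```text
time: 11.97
tool_pos: [0.4621, 0.1476, 0.3005]
tcp_rot: [0.359, 3.119, 0.001]
wrist_force: [0.3, -0.1, -0.2]
width: 1.002
grip_force: 0.0
t 11.97 pos [462.1 147.6 300.5] yaw 166.87 tilt [0.12 0.04] w 1.002 grip 0.0 F [ 0.3 -0.1 -0.2]
az -0.23 shift now-frame [ 15.2 -76.    0.4] after turn [ 15.5 -75.9   0.4] q [ 0.26 -0.01  2.11  0.    1.04 -1.08]
```

View pics/t4.png

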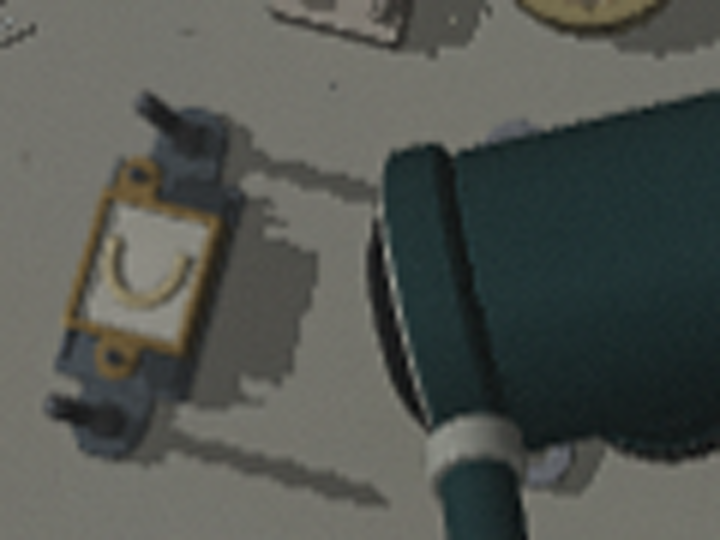

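The lower half is on the bed, between the rods and squared with the clamp. Corners are at about (108,185), (222,215), (187,352) and (68,325). I'll fit those and re-fit the upper half by brass-mask edges.

Run:
```python
from fit import *
c=np.load('top4.npy',allow_pickle=True).item(); c0=np.load('top0.npy',allow_pickle=True).item()
B=lambda *p:[uncrop(q,(125,155),6) for q in p]
b=[(33,29,32),(33,-29,32),(-33,-29,32),(-33,29,32)]
t,a,r=fit(c,B((108,185),(222,215),(187,352),(68,325)),b);print('lower corners',t*1000,np.degrees(a),r.tolist())
t,a,r=fit(c,B((140,176),(115,357)),[(41.5,14,32),(-41.5,0,32)]);print('ears',t*1000,np.degrees(a),r.tolist())
def brass(im):
    h=cv2.cvtColor(im,cv2.COLOR_RGB2HSV); return cv2.inRange(h,(10,90,40),(28,255,255))
# silhouette span along the part x axis: extreme ends of ear rings
def ears(c,im,box,zc,yaw,t,zt):
    m=brass(im)[box[1]:box[3],box[0]:box[2]]; n,l,s,_=cv2.connectedComponentsWithStats(m,connectivity=8)
    k=1+s[1:,4].argmax(); v,u=np.nonzero(l==k)
    P=np.array([onz(c,x+box[0],y+box[1],zt)[:2] for x,y in zip(u,v)])*1000-t
    a=np.radians(yaw);x=P@[np.cos(a),np.sin(a)];y=P@[-np.sin(a),np.cos(a)]
    rect=cv2.minAreaRect(P.astype(np.float32))
    print('n',len(P),'x',np.percentile(x,[0,1,99,100]).round(1),'y',np.percentile(y,[0,1,99,100]).round(1),'med',np.median(x).round(2),'mean',x.mean().round(2),y.mean().round(2),rect)
print('lower0');ears(c0,c0['img'],(290,205,330,250),0,19.2,[457.9,-46.1],.022)
print('lower1');ears(c,c['img'],(130,175,170,225),0,-13,[519.3,397.5],.032)
print('upper');ears(c0,c0['img'],(245,210,285,260),0,-12.9,[430.1,76.9],.022)
print('lid');ears(c0,c0['img'],(335,205,375,245),0,-5.5,[466.1,-171.3],.010)
```

```text
lower corners [520.58137604 395.07240535] -11.795690879332682 [[0.0, -1.4], [-0.8, 2.0], [0.9, 0.5], [-0.1, -1.1]]
ears [520.11538671 396.90193997] -13.51373992307613 [[-0.4, 0.0], [0.4, -0.0]]
lower0
n 207 x [-47.9 -46.3  48.3  51. ] y [-28.5 -28.2  30.5  30.9] med 1.27 mean 0.97 5.54 ((0.9091300964355469, 1.7660446166992188), (98.62767028808594, 59.17683029174805), 18.220191955566406)
lower1
n 178 x [-48.3 -47.1  47.5  48.7] y [-30.6 -30.1  27.5  27.7] med -3.07 mean -0.38 -0.74 ((-0.1349945068359375, -1.4854316711425781), (58.213523864746094, 96.94841766357422), 76.84928131103516)
upper
n 163 x [-48.2 -47.1  44.9  46.4] y [-27.7 -27.4  29.1  29.1] med -2.22 mean -1.19 2.14 ((-0.7240180969238281, 0.867767333984375), (56.75233840942383, 94.55095672607422), 77.06718444824219)
lid
n 470 x [-32.3 -31.1  31.5  32.5] y [-27.8 -27.   28.5  29.5] med -0.06 mean -0.08 0.67 ((0.2192401885986328, 0.5687217712402344), (56.627628326416016, 63.63412094116211), 82.8360366821289)
```

Estimates agree within about 1 mm: the lower half sits at the release TCP (519,397.5) +0.5 mm. Grasping the upper half at (430,77).

```bash
python3 -m jog '[{"dx":8,"dy":-30,"dz":0,"ax":0,"ay":0,"az":-0.2},{"dx":7,"dy":-30,"dz":0,"ax":0,"ay":0,"az":0},{"dx":0,"dy":-16,"dz":0,"ax":0,"ay":0,"az":0},{"dx":0,"dy":0,"dz":20,"ax":0,"ay":0,"az":0},{"dx":0,"dy":0,"dz":30,"ax":0,"ay":0,"az":0},{"dx":0,"dy":0,"dz":20,"ax":0,"ay":0,"az":0},{"dx":0,"dy":0,"dz":0,"ax":0,"ay":0,"az":0},{"dx":0,"dy":0,"dz":0,"ax":0,"ay":0,"az":0},{"dx":0,"dy":0,"dz":0,"ax":0,"ay":0,"az":0}]';python3 go.py 430 77 170 -12.9
```

```text
time: 12.82
tool_pos: [0.4318, 0.079, 0.2304]
tcp_rot: [0.346, 3.121, 0.001]
wrist_force: [-0.8, 0.6, 1.0]
width: 1.001
grip_force: 0.0
t 12.82 pos [431.8  79.  230.4] yaw 167.33 tilt [0.09 0.02] w 1.001 grip 0.0 F [-0.8  0.6  1. ]
az 0.23 shift now-frame [ 1.4 -2.4 60.4] after turn [ 1.4 -2.4 60.4] q [ 0.12  0.    2.26  0.    0.88 -1.23]
```

```bash
python3 -m jog '[{"dx":1.4,"dy":-2.4,"dz":20,"ax":0,"ay":0,"az":0.2},{"dx":0,"dy":0,"dz":20,"ax":0,"ay":0,"az":0},{"dx":0,"dy":0,"dz":15,"ax":0,"ay":0,"az":0},{"dx":0,"dy":0,"dz":5,"ax":0,"ay":0,"az":0},{"dx":0,"dy":0,"dz":0,"ax":0,"ay":0,"az":0},{"dx":0,"dy":0,"dz":0,"ax":0,"ay":0,"az":0},{"dx":0,"dy":0,"dz":0,"ax":0,"ay":0,"az":0}]';python3 -m jog '[{"dx":0,"dy":0,"dz":0,"ax":0,"ay":0,"az":0},{"dx":0,"dy":0,"dz":0,"ax":0,"ay":0,"az":0},{"dx":0,"dy":0,"dz":0,"ax":0,"ay":0,"az":0},{"dx":0,"dy":0,"dz":0,"ax":0,"ay":0,"az":0},{"dx":0,"dy":0,"dz":0,"ax":0,"ay":0,"az":0},{"dx":0,"dy":0,"dz":0,"ax":0,"ay":0,"az":0},{"dx":0,"dy":0,"dz":0,"ax":0,"ay":0,"az":0},{"dx":0,"dy":0,"dz":0,"ax":0,"ay":0,"az":0},{"dx":0,"dy":0,"dz":0,"ax":0,"ay":0,"az":0},{"dx":0,"dy":0,"dz":0,"ax":0,"ay":0,"az":0}]' 0.3 60;python3 go.py 430 77 170 -12.9;python3 -m jog '[{"dx":0,"dy":0,"dz":-10,"ax":0,"ay":0,"az":0},{"dx":0,"dy":0,"dz":-20,"ax":0,"ay":0,"az":0},{"dx":0,"dy":0,"dz":-30,"ax":0,"ay":0,"az":0},{"dx":0,"dy":0,"dz":-35,"ax":0,"ay":0,"az":0},{"dx":0,"dy":0,"dz":-35,"ax":0,"ay":0,"az":0},{"dx":0,"dy":0,"dz":0,"ax":0,"ay":0,"az":0},{"dx":0,"dy":0,"dz":0,"ax":0,"ay":0,"az":0}]'; python3 go.py 519.3 397.5 300 -12.94
```

```text
time: 13.4
tool_pos: [0.43, 0.0764, 0.1707]
tcp_rot: [0.353, 3.119, 0.001]
wrist_force: [0.1, -0.2, 0.3]
width: 1.002
grip_force: 0.0
time: 14.23
tool_pos: [0.4296, 0.0763, 0.1705]
tcp_rot: [0.354, 3.12, 0.001]
wrist_force: [-0.7, 0.3, 6.7]
width: 0.662
grip_force: 64.3
t 14.23 pos [429.6  76.3 170.5] yaw 167.04 tilt [0.12 0.03] w 0.662 grip 64.3 F [-0.7  0.3  6.7]
az -0.06 shift now-frame [-0.2  0.8  0.5] after turn [-0.2  0.8  0.5] q [ 0.12  0.1   2.29  0.    0.74 -1.23]
time: 14.82
tool_pos: [0.4295, 0.0761, 0.3015]
tcp_rot: [0.354, 3.116, 0.002]
wrist_force: [0.6, -0.0, -5.9]
width: 0.668
grip_force: 67.1
t 14.82 pos [429.5  76.1 301.5] yaw 167.05 tilt [0.3  0.03] w 0.668 grip 67.1 F [ 0.6 -0.  -5.9]
az -0.01 shift now-frame [-15.6 333.3   2.2] after turn [-15.6 333.3   2.2] q [ 0.12 -0.11  2.2  -0.    1.04 -1.23]
```

```bash
python3 -m jog '[{"dx":-1,"dy":18,"dz":0,"ax":0,"ay":0,"az":0},{"dx":-1.5,"dy":30,"dz":0,"ax":0,"ay":0,"az":0},{"dx":-1.5,"dy":35,"dz":0,"ax":0,"ay":0,"az":0},{"dx":-1.5,"dy":35,"dz":0,"ax":0,"ay":0,"az":0},{"dx":-1.5,"dy":35,"dz":0,"ax":0,"ay":0,"az":0},{"dx":-1.5,"dy":35,"dz":0,"ax":0,"ay":0,"az":0},{"dx":-1.5,"dy":35,"dz":0,"ax":0,"ay":0,"az":0},{"dx":-1.5,"dy":35,"dz":0,"ax":0,"ay":0,"az":0},{"dx":-1.5,"dy":30,"dz":0,"ax":0,"ay":0,"az":0},{"dx":-1,"dy":25,"dz":0,"ax":0,"ay":0,"az":0},{"dx":-1.6,"dy":15,"dz":0,"ax":0,"ay":0,"az":0},{"dx":0,"dy":5,"dz":0,"ax":0,"ay":0,"az":0},{"dx":0,"dy":0,"dz":0,"ax":0,"ay":0,"az":0},{"dx":0,"dy":0,"dz":0,"ax":0,"ay":0,"az":0},{"dx":0,"dy":0,"dz":0,"ax":0,"ay":0,"az":0}]'; python3 go.py 519.3 397.5 222 -12.94; python3 -c "
from h import *
c=cam('top');np.save('top5.npy',c,allow_pickle=True);save(c,'t5.png',(120,145,220,220),7)"
```

```text
time: 16.07
tool_pos: [0.5178, 0.3958, 0.2974]
tcp_rot: [-0.355, -3.119, 0.004]
wrist_force: [0.1, 0.2, -4.3]
width: 0.664
grip_force: 67.0
t 16.07 pos [517.8 395.8 297.4] yaw 167.03 tilt [-0.17 -0.15] w 0.664 grip 67.0 F [ 0.1  0.2 -4.3]
az -0.03 shift now-frame [-1.2  2.3 75.4] after turn [-1.2  2.3 75.4] q [ 0.61  0.3   1.76 -0.    1.08 -0.73]
```

View pics/t5.png

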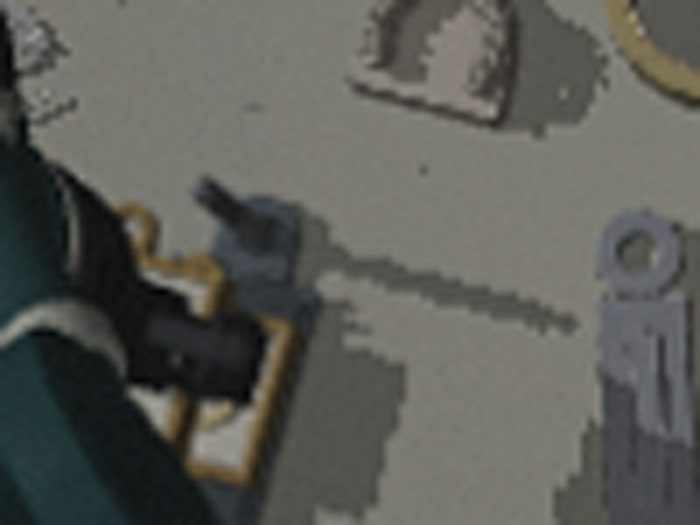

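The upper half is held parallel above the lower. Descending to just above the pins.

```bash
python3 -m jog '[{"dx":-1.2,"dy":2.3,"dz":15,"ax":0,"ay":0,"az":0},{"dx":0,"dy":0,"dz":20,"ax":0,"ay":0,"az":0},{"dx":0,"dy":0,"dz":20,"ax":0,"ay":0,"az":0},{"dx":0,"dy":0,"dz":10,"ax":0,"ay":0,"az":0},{"dx":0,"dy":0,"dz":5,"ax":0,"ay":0,"az":0},{"dx":0,"dy":0,"dz":0,"ax":0,"ay":0,"az":0},{"dx":0,"dy":0,"dz":0,"ax":0,"ay":0,"az":0},{"dx":0,"dy":0,"dz":0,"ax":0,"ay":0,"az":0}]'; python3 go.py 519.3 397.5 202 -12.94; python3 -c "
from h import *
c=cam('scene');np.save('scene6.npy',c,allow_pickle=True);u,v=map(int,proj(c,[.519,.397,.05]));save(c,'s6.png',(u-40,v-40,u+50,v+30),8)"
```

```text
time: 16.78
tool_pos: [0.521, 0.3995, 0.2306]
tcp_rot: [0.354, 3.12, 0.003]
wrist_force: [-0.1, 0.5, -5.4]
width: 0.664
grip_force: 66.8
t 16.78 pos [521.  399.5 230.6] yaw 167.05 tilt [0.12 0.08] w 0.664 grip 66.8 F [-0.1  0.5 -5.4]
az -0.01 shift now-frame [ 1.2 -2.4 28.6] after turn [ 1.2 -2.4 28.6] q [ 0.62  0.38  1.79  0.    0.97 -0.73]
```

View pics/s6.png

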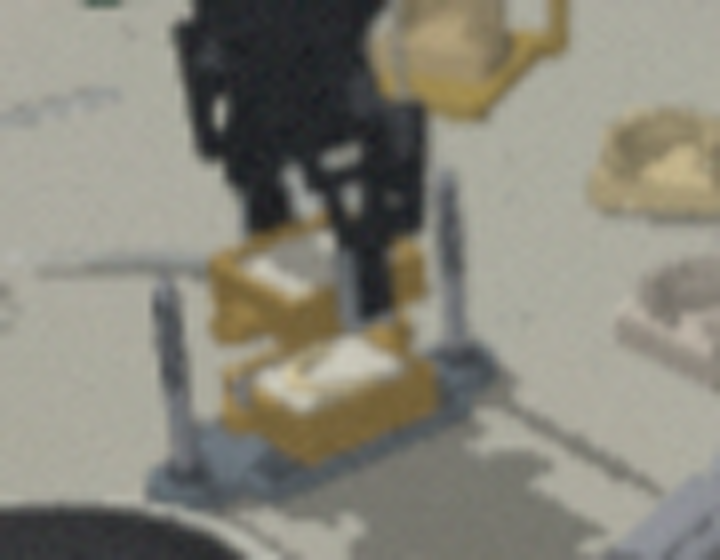

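The scene view shows the upper half level above the lower, ears lined up over the pins. I'll let the arm settle, then trim xy.

```bash
python3 -m jog '[{"dx":1.2,"dy":-2.4,"dz":4,"ax":0,"ay":0,"az":0},{"dx":0,"dy":0,"dz":0,"ax":0,"ay":0,"az":0},{"dx":0,"dy":0,"dz":0,"ax":0,"ay":0,"az":0},{"dx":0,"dy":0,"dz":0,"ax":0,"ay":0,"az":0},{"dx":0,"dy":0,"dz":0,"ax":0,"ay":0,"az":0}]'; python3 go.py 519.3 397.5 202 -12.94
```

```text
time: 17.25
tool_pos: [0.5186, 0.3971, 0.2254]
tcp_rot: [0.354, 3.121, 0.0]
wrist_force: [-0.1, -0.2, -5.1]
width: 0.669
grip_force: 67.0
t 17.25 pos [518.6 397.1 225.4] yaw 167.06 tilt [0.01 0.01] w 0.669 grip 67.0 F [-0.1 -0.2 -5.1]
az -0.0 shift now-frame [-0.6  0.6 23.4] after turn [-0.6  0.6 23.4] q [ 0.62  0.38  1.8   0.    0.96 -0.73]
```

```bash
python3 -m jog '[{"dx":-0.5,"dy":0.5,"dz":4,"ax":0,"ay":0,"az":0},{"dx":0,"dy":0,"dz":3,"ax":0,"ay":0,"az":0},{"dx":0,"dy":0,"dz":2,"ax":0,"ay":0,"az":0},{"dx":0,"dy":0,"dz":2,"ax":0,"ay":0,"az":0},{"dx":0,"dy":0,"dz":0,"ax":0,"ay":0,"az":0},{"dx":0,"dy":0,"dz":0,"ax":0,"ay":0,"az":0},{"dx":0,"dy":0,"dz":0,"ax":0,"ay":0,"az":0}]'; python3 go.py 519.3 397.5 202 -12.94;  python3 -m jog '[{"dx":0,"dy":0,"dz":1.5,"ax":0,"ay":0,"az":0},{"dx":0,"dy":0,"dz":1.5,"ax":0,"ay":0,"az":0},{"dx":0,"dy":0,"dz":1,"ax":0,"ay":0,"az":0},{"dx":0,"dy":0,"dz":0,"ax":0,"ay":0,"az":0},{"dx":0,"dy":0,"dz":0,"ax":0,"ay":0,"az":0}]'; python3 go.py 519.3 397.5 202 -12.94
```

```text
time: 17.83
tool_pos: [0.5192, 0.3975, 0.2142]
tcp_rot: [0.354, 3.122, 0.0]
wrist_force: [-1.0, -0.7, -5.9]
width: 0.666
grip_force: 67.0
t 17.83 pos [519.2 397.5 214.2] yaw 167.05 tilt [0. 0.] w 0.666 grip 67.0 F [-1.  -0.7 -5.9]
az -0.01 shift now-frame [-0.1  0.1 12.2] after turn [-0.1  0.1 12.2] q [ 0.62  0.4   1.81  0.    0.94 -0.73]
time: 18.25
tool_pos: [0.5191, 0.3974, 0.21]
tcp_rot: [-0.354, -3.121, 0.0]
wrist_force: [-0.5, -0.7, -4.5]
width: 0.666
grip_force: 67.0
t 18.25 pos [519.1 397.4 210. ] yaw 167.06 tilt [-0.01 -0.01] w 0.666 grip 67.0 F [-0.5 -0.7 -4.5]
az -0.0 shift now-frame [-0.2  0.2  8. ] after turn [-0.2  0.2  8. ] q [ 0.62  0.4   1.81  0.    0.93 -0.73]
```

Past the taper with no resistance. Continuing down to the seat.

```bash
python3 -m jog '[{"dx":0,"dy":0,"dz":2,"ax":0,"ay":0,"az":0},{"dx":0,"dy":0,"dz":2,"ax":0,"ay":0,"az":0},{"dx":0,"dy":0,"dz":1.5,"ax":0,"ay":0,"az":0},{"dx":0,"dy":0,"dz":1,"ax":0,"ay":0,"az":0},{"dx":0,"dy":0,"dz":0,"ax":0,"ay":0,"az":0},{"dx":0,"dy":0,"dz":0,"ax":0,"ay":0,"az":0}]'; python3 -m jog '[{"dx":0,"dy":0,"dz":0.5,"ax":0,"ay":0,"az":0},{"dx":0,"dy":0,"dz":0.5,"ax":0,"ay":0,"az":0},{"dx":0,"dy":0,"dz":0.5,"ax":0,"ay":0,"az":0},{"dx":0,"dy":0,"dz":0,"ax":0,"ay":0,"az":0},{"dx":0,"dy":0,"dz":0,"ax":0,"ay":0,"az":0}]'; python3 go.py 519.3 397.5 202 -12.94
```

```text
time: 18.75
tool_pos: [0.5191, 0.3974, 0.2035]
tcp_rot: [-0.354, -3.121, 0.0]
wrist_force: [0.8, -0.3, -4.0]
width: 0.66
grip_force: 67.0
time: 19.17
tool_pos: [0.5192, 0.3975, 0.2026]
tcp_rot: [0.354, 3.121, 0.0]
wrist_force: [-1.1, -0.8, -1.8]
width: 0.666
grip_force: 67.2
t 19.17 pos [519.2 397.5 202.6] yaw 167.06 tilt [0.02 0.01] w 0.666 grip 67.2 F [-1.1 -0.8 -1.8]
az -0.0 shift now-frame [-0.1  0.   0.6] after turn [-0.1  0.   0.6] q [ 0.62  0.41  1.81  0.    0.92 -0.73]
```

Seated (TCP 22 mm above the lower half's release height, force building). Release, retract and travel to the lid.

```bash
python3 -m jog '[{"dx":0,"dy":0,"dz":0,"ax":0,"ay":0,"az":0},{"dx":0,"dy":0,"dz":0,"ax":0,"ay":0,"az":0},{"dx":0,"dy":0,"dz":0,"ax":0,"ay":0,"az":0},{"dx":0,"dy":0,"dz":0,"ax":0,"ay":0,"az":0},{"dx":0,"dy":0,"dz":-5,"ax":0,"ay":0,"az":0},{"dx":0,"dy":0,"dz":-15,"ax":0,"ay":0,"az":0},{"dx":0,"dy":0,"dz":-30,"ax":0,"ay":0,"az":0},{"dx":0,"dy":0,"dz":-40,"ax":0,"ay":0,"az":0},{"dx":0,"dy":-20,"dz":-10,"ax":0,"ay":0,"az":0},{"dx":0,"dy":-35,"dz":0,"ax":0,"ay":0,"az":0},{"dx":0,"dy":-35,"dz":0,"ax":0,"ay":0,"az":0},{"dx":0,"dy":-40,"dz":0,"ax":0,"ay":0,"az":0},{"dx":0,"dy":-40,"dz":0,"ax":0,"ay":0,"az":0},{"dx":0,"dy":-40,"dz":0,"ax":0,"ay":0,"az":0},{"dx":0,"dy":-40,"dz":0,"ax":0,"ay":0,"az":0},{"dx":0,"dy":-40,"dz":0,"ax":0,"ay":0,"az":0},{"dx":0,"dy":-35,"dz":0,"ax":0,"ay":0,"az":0},{"dx":0,"dy":-35,"dz":0,"ax":0,"ay":0,"az":0},{"dx":0,"dy":-20,"dz":0,"ax":0,"ay":0,"az":0}]' 1;  python3 go.py 466.3 -170.8 250 -6.3
```

```text
time: 20.75
tool_pos: [0.4329, 0.0246, 0.3028]
tcp_rot: [0.356, 3.121, -0.001]
wrist_force: [0.9, 0.5, -0.0]
width: 0.997
grip_force: 0.0
t 20.75 pos [432.9  24.6 302.8] yaw 166.98 tilt [ 0.04 -0.05] w 0.997 grip 0.0 F [ 0.9  0.5 -0. ]
az -6.72 shift now-frame [ -76.5 -182.8   53. ] after turn [ -54.6 -190.5   53. ] q [-0.   -0.11  2.2  -0.    1.05 -1.34]
```

```bash
python3 -m jog '[{"dx":0,"dy":-6,"dz":0,"ax":0,"ay":0,"az":-6.7},{"dx":-9,"dy":-30,"dz":0,"ax":0,"ay":0,"az":0},{"dx":-9,"dy":-30,"dz":0,"ax":0,"ay":0,"az":0},{"dx":-9,"dy":-30,"dz":0,"ax":0,"ay":0,"az":0},{"dx":-9,"dy":-30,"dz":0,"ax":0,"ay":0,"az":0},{"dx":-9,"dy":-30,"dz":13,"ax":0,"ay":0,"az":0},{"dx":-9,"dy":-25,"dz":20,"ax":0,"ay":0,"az":0},{"dx":0,"dy":-8,"dz":20,"ax":0,"ay":0,"az":0},{"dx":0,"dy":0,"dz":0,"ax":0,"ay":0,"az":0},{"dx":0,"dy":0,"dz":0,"ax":0,"ay":0,"az":0},{"dx":0,"dy":0,"dz":0,"ax":0,"ay":0,"az":0},{"dx":0,"dy":0,"dz":0,"ax":0,"ay":0,"az":0}]' 0.55;  python3 go.py 466.3 -170.8 190 -6.3
python3 - <<'E'
from h import *
c=cam('top');np.save('top7.npy',c,allow_pickle=True)
c=cam('scene');np.save('scene7.npy',c,allow_pickle=True)
# lid pad+plate in scene: brass blob outline vs. prediction
h=cv2.cvtColor(c['img'],cv2.COLOR_RGB2HSV); m=cv2.inRange(h,(10,90,40),(28,255,255))
u,v=map(int,proj(c,[.466,-.171,.01])); b=m[v-25:v+25,u-30:u+30]
n,l,s,_=cv2.connectedComponentsWithStats(b); k=1+s[1:,4].argmax(); ys,xs=np.nonzero(l==k); xs+=u-30; ys+=v-25
print('obs bbox',xs.min(),xs.max(),ys.min(),ys.max())
for yaw in(-4,-6.3,-8):
    a=np.radians(yaw);P=[]
    for X,Y,Z in [(x,y,z) for x in(-33,33) for y in(-29,29) for z in(4,10)]+[(x,y,22) for x in(-20,20) for y in(-13,13)]:
        P.append(proj(c,[.4663+(X*np.cos(a)-Y*np.sin(a))/1e3,-.1708+(X*np.sin(a)+Y*np.cos(a))/1e3,Z/1e3]))
    P=np.array(P);print(yaw,P.min(0).round(1),P.max(0).round(1))
E
```

```text
time: 21.75
tool_pos: [0.467, -0.166, 0.2506]
tcp_rot: [0.169, 3.135, -0.001]
wrist_force: [0.3, -0.3, -0.7]
width: 0.549
grip_force: 0.0
t 21.75 pos [ 467.  -166.   250.6] yaw 173.81 tilt [ 0.12 -0.04] w 0.549 grip 0.0 F [ 0.3 -0.3 -0.7]
az 0.11 shift now-frame [ 0.4 -4.8 60.6] after turn [ 0.3 -4.8 60.6] q [-0.39  0.08  2.13  0.    0.93 -1.85]
obs bbox 314 344 239 259
-4 [312.8 237.5] [344.8 260.4]
-6.3 [312.5 237.5] [345.1 260.4]
-8 [312.4 237.5] [345.3 260.5]
```

The scene silhouette matches the predicted lid pose within 1 px. Descend to the pad and grasp.

```bash
python3 -m jog '[{"dx":0.3,"dy":-4.8,"dz":20,"ax":0,"ay":0,"az":0},{"dx":0,"dy":0,"dz":20,"ax":0,"ay":0,"az":0},{"dx":0,"dy":0,"dz":15,"ax":0,"ay":0,"az":0},{"dx":0,"dy":0,"dz":10,"ax":0,"ay":0,"az":0},{"dx":0,"dy":0,"dz":2,"ax":0,"ay":0,"az":0},{"dx":0,"dy":0,"dz":0,"ax":0,"ay":0,"az":0},{"dx":0,"dy":0,"dz":0,"ax":0,"ay":0,"az":0},{"dx":0,"dy":0,"dz":0,"ax":0,"ay":0,"az":0}]';python3 go.py 466.3 -170.8 183 -6.3; python3 -m jog '[{"dx":0,"dy":0,"dz":0,"ax":0,"ay":0,"az":0},{"dx":0,"dy":0,"dz":0,"ax":0,"ay":0,"az":0},{"dx":0,"dy":0,"dz":0,"ax":0,"ay":0,"az":0},{"dx":0,"dy":0,"dz":0,"ax":0,"ay":0,"az":0},{"dx":0,"dy":0,"dz":0,"ax":0,"ay":0,"az":0},{"dx":0,"dy":0,"dz":0,"ax":0,"ay":0,"az":0},{"dx":0,"dy":0,"dz":0,"ax":0,"ay":0,"az":0},{"dx":0,"dy":0,"dz":0,"ax":0,"ay":0,"az":0},{"dx":0,"dy":0,"dz":0,"ax":0,"ay":0,"az":0}]' 0.1 60;python3 go.py 466.3 -170.8 183 -6.3
python3 -c "
from h import *
c=cam('scene');u,v=map(int,proj(c,[.466,-.171,.02]));save(c,'s8.png',(u-40,v-40,u+40,v+25),9)"
```

```text
time: 22.52
tool_pos: [0.4664, -0.1715, 0.1834]
tcp_rot: [0.17, 3.135, -0.001]
wrist_force: [1.0, -0.6, 0.3]
width: 0.549
grip_force: 0.0
t 22.52 pos [ 466.4 -171.5  183.4] yaw 173.78 tilt [ 0.12 -0.05] w 0.549 grip 0.0 F [ 1.  -0.6  0.3]
az 0.08 shift now-frame [0.2 0.7 0.4] after turn [0.2 0.7 0.4] q [-0.4   0.18  2.16 -0.    0.79 -1.86]
time: 23.27
tool_pos: [0.4664, -0.1716, 0.1835]
tcp_rot: [0.171, 3.135, -0.001]
wrist_force: [-1.3, 0.0, 5.8]
width: 0.282
grip_force: 62.1
t 23.27 pos [ 466.4 -171.6  183.5] yaw 173.75 tilt [ 0.11 -0.05] w 0.282 grip 62.1 F [-1.3  0.   5.8]
az 0.05 shift now-frame [0.1 0.8 0.5] after turn [0.1 0.8 0.5] q [-0.4   0.18  2.16  0.    0.79 -1.86]
```

View pics/s8.png

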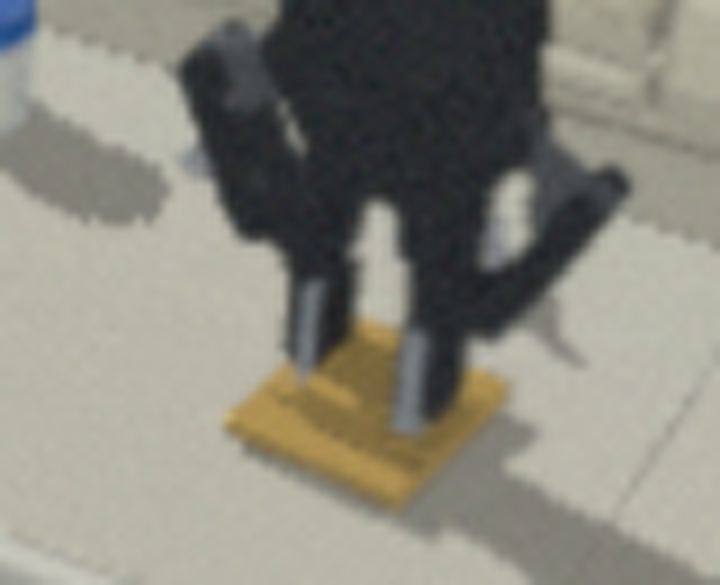

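The fingers hold the pad squarely, tips just above the plate. Lift and carry to the clamp.

```bash
python3 -m jog '[{"dx":0,"dy":0,"dz":-5,"ax":0,"ay":0,"az":0},{"dx":0,"dy":0,"dz":-15,"ax":0,"ay":0,"az":0},{"dx":0,"dy":0,"dz":-30,"ax":0,"ay":0,"az":0},{"dx":0,"dy":0,"dz":-35,"ax":0,"ay":0,"az":0},{"dx":0,"dy":0,"dz":-30,"ax":0,"ay":0,"az":3.4},{"dx":0,"dy":0,"dz":-5,"ax":0,"ay":0,"az":3.3},{"dx":0,"dy":0,"dz":0,"ax":0,"ay":0,"az":0},{"dx":0,"dy":0,"dz":0,"ax":0,"ay":0,"az":0}]'; python3 go.py 519.2 397.5 300 -12.94
```

```text
time: 23.98
tool_pos: [0.4653, -0.1712, 0.3022]
tcp_rot: [0.352, 3.122, -0.0]
wrist_force: [-1.2, -0.6, -2.3]
width: 0.285
grip_force: 60.7
t 23.98 pos [ 465.3 -171.2  302.2] yaw 167.14 tilt [ 0.01 -0.  ] w 0.285 grip 60.7 F [-1.2 -0.6 -2.3]
az 0.08 shift now-frame [ 74.  566.4   2.2] after turn [ 74.8 566.3   2.2] q [-0.4   0.01  2.09  0.    1.04 -1.75]
```

```bash
python3 -m jog '[{"dx":2,"dy":16,"dz":0,"ax":0,"ay":0,"az":0},{"dx":4,"dy":30,"dz":0,"ax":0,"ay":0,"az":0},{"dx":4,"dy":32,"dz":0,"ax":0,"ay":0,"az":0},{"dx":4,"dy":32,"dz":0,"ax":0,"ay":0,"az":0},{"dx":4,"dy":32,"dz":0,"ax":0,"ay":0,"az":0},{"dx":4,"dy":32,"dz":0,"ax":0,"ay":0,"az":0},{"dx":4,"dy":32,"dz":0,"ax":0,"ay":0,"az":0},{"dx":4,"dy":32,"dz":0,"ax":0,"ay":0,"az":0},{"dx":4,"dy":32,"dz":0,"ax":0,"ay":0,"az":0},{"dx":4,"dy":32,"dz":0,"ax":0,"ay":0,"az":0},{"dx":4,"dy":32,"dz":0,"ax":0,"ay":0,"az":0},{"dx":4,"dy":32,"dz":0,"ax":0,"ay":0,"az":0},{"dx":4,"dy":32,"dz":0,"ax":0,"ay":0,"az":0},{"dx":4,"dy":32,"dz":0,"ax":0,"ay":0,"az":0},{"dx":4,"dy":32,"dz":0,"ax":0,"ay":0,"az":0},{"dx":4,"dy":32,"dz":0,"ax":0,"ay":0,"az":0},{"dx":4,"dy":32,"dz":0,"ax":0,"ay":0,"az":0},{"dx":4,"dy":25,"dz":0,"ax":0,"ay":0,"az":0},{"dx":4,"dy":12,"dz":0,"ax":0,"ay":0,"az":0},{"dx":2,"dy":4,"dz":0,"ax":0,"ay":0,"az":0}]';  python3 -m jog '[{"dx":0,"dy":0,"dz":0,"ax":0,"ay":0,"az":0},{"dx":0,"dy":0,"dz":0,"ax":0,"ay":0,"az":0},{"dx":0,"dy":0,"dz":0,"ax":0,"ay":0,"az":0}]'; python3 go.py 519.2 397.5 240 -12.94
```

```text
time: 25.65
tool_pos: [0.5175, 0.3998, 0.2995]
tcp_rot: [-0.349, -3.119, 0.004]
wrist_force: [0.4, 0.1, -2.2]
width: 0.286
grip_force: 60.9
time: 25.9
tool_pos: [0.5184, 0.3968, 0.3015]
tcp_rot: [-0.355, -3.12, 0.003]
wrist_force: [0.4, 0.1, -2.2]
width: 0.284
grip_force: 60.8
t 25.9 pos [518.4 396.8 301.5] yaw 167.02 tilt [-0.08 -0.09] w 0.284 grip 60.8 F [ 0.4  0.1 -2.2]
az -0.04 shift now-frame [-0.7  1.  61.5] after turn [-0.7  1.  61.5] q [ 0.62  0.3   1.75 -0.    1.09 -0.73]
```

```bash
python3 -m jog '[{"dx":-0.3,"dy":0.4,"dz":10,"ax":0,"ay":0,"az":0},{"dx":0,"dy":0,"dz":20,"ax":0,"ay":0,"az":0},{"dx":0,"dy":0,"dz":15,"ax":0,"ay":0,"az":0},{"dx":0,"dy":0,"dz":8,"ax":0,"ay":0,"az":0},{"dx":0,"dy":0,"dz":4,"ax":0,"ay":0,"az":0},{"dx":0,"dy":0,"dz":0,"ax":0,"ay":0,"az":0},{"dx":0,"dy":0,"dz":0,"ax":0,"ay":0,"az":0},{"dx":0,"dy":0,"dz":0,"ax":0,"ay":0,"az":0},{"dx":0,"dy":0,"dz":0,"ax":0,"ay":0,"az":0}]'; python3 go.py 519.2 397.5 233.5 -12.94
```

```text
time: 26.65
tool_pos: [0.5195, 0.399, 0.2465]
tcp_rot: [0.354, 3.12, 0.002]
wrist_force: [-0.1, -0.7, -2.7]
width: 0.282
grip_force: 60.8
t 26.65 pos [519.5 399.  246.5] yaw 167.05 tilt [0.11 0.08] w 0.282 grip 60.8 F [-0.1 -0.7 -2.7]
az -0.01 shift now-frame [ 0.  -1.5 13. ] after turn [ 0.  -1.5 13. ] q [ 0.62  0.36  1.79 -0.    0.99 -0.73]
```

```bash
python3 -m jog '[{"dx":0,"dy":-1.5,"dz":3,"ax":0,"ay":0,"az":0},{"dx":0,"dy":0,"dz":2,"ax":0,"ay":0,"az":0},{"dx":0,"dy":0,"dz":0,"ax":0,"ay":0,"az":0},{"dx":0,"dy":0,"dz":0,"ax":0,"ay":0,"az":0}]'; python3 go.py 519.2 397.5 233.5 -12.94; python3 -m jog '[{"dx":0,"dy":0,"dz":2,"ax":0,"ay":0,"az":0},{"dx":0,"dy":0,"dz":1.5,"ax":0,"ay":0,"az":0},{"dx":0,"dy":0,"dz":1.5,"ax":0,"ay":0,"az":0},{"dx":0,"dy":0,"dz":1,"ax":0,"ay":0,"az":0},{"dx":0,"dy":0,"dz":0,"ax":0,"ay":0,"az":0},{"dx":0,"dy":0,"dz":0,"ax":0,"ay":0,"az":0}]'; python3 go.py 519.2 397.5 233.5 -12.94
```

```text
time: 26.98
tool_pos: [0.5185, 0.3971, 0.2399]
tcp_rot: [-0.354, -3.121, 0.001]
wrist_force: [0.1, 0.4, -2.6]
width: 0.283
grip_force: 60.8
t 26.98 pos [518.5 397.1 239.9] yaw 167.06 tilt [-0.03 -0.02] w 0.283 grip 60.8 F [ 0.1  0.4 -2.6]
az -0.0 shift now-frame [-0.6  0.6  6.4] after turn [-0.6  0.6  6.4] q [ 0.62  0.36  1.8   0.    0.98 -0.73]
time: 27.48
tool_pos: [0.5186, 0.3971, 0.234]
tcp_rot: [-0.354, -3.121, 0.0]
wrist_force: [-0.1, -0.4, -3.1]
width: 0.282
grip_force: 60.9
t 27.48 pos [518.6 397.1 234. ] yaw 167.06 tilt [-0.01 -0.01] w 0.282 grip 60.9 F [-0.1 -0.4 -3.1]
az -0.0 shift now-frame [-0.5  0.5  0.5] after turn [-0.5  0.5  0.5] q [ 0.62  0.37  1.8   0.    0.97 -0.73]
```

```bash
python3 -m jog '[{"dx":0,"dy":0,"dz":0.5,"ax":0,"ay":0,"az":0},{"dx":0,"dy":0,"dz":0.5,"ax":0,"ay":0,"az":0},{"dx":0,"dy":0,"dz":0.3,"ax":0,"ay":0,"az":0},{"dx":0,"dy":0,"dz":0,"ax":0,"ay":0,"az":0},{"dx":0,"dy":0,"dz":0,"ax":0,"ay":0,"az":0}]'; python3 go.py 519.2 397.5 233.5 -12.94;  python3 -m jog '[{"dx":0,"dy":0,"dz":0,"ax":0,"ay":0,"az":0},{"dx":0,"dy":0,"dz":0,"ax":0,"ay":0,"az":0},{"dx":0,"dy":0,"dz":0,"ax":0,"ay":0,"az":0},{"dx":0,"dy":0,"dz":0,"ax":0,"ay":0,"az":0},{"dx":0,"dy":0,"dz":-5,"ax":0,"ay":0,"az":0},{"dx":0,"dy":0,"dz":-15,"ax":0,"ay":0,"az":0},{"dx":0,"dy":0,"dz":-30,"ax":0,"ay":0,"az":0},{"dx":0,"dy":0,"dz":-20,"ax":0,"ay":0,"az":0},{"dx":0,"dy":-20,"dz":0,"ax":0,"ay":0,"az":-3},{"dx":0,"dy":-35,"dz":0,"ax":0,"ay":0,"az":-3},{"dx":0,"dy":-40,"dz":0,"ax":0,"ay":0,"az":-3},{"dx":0,"dy":-40,"dz":0,"ax":0,"ay":0,"az":-3},{"dx":0,"dy":-30,"dz":0,"ax":0,"ay":0,"az":-3},{"dx":0,"dy":-10,"dz":0,"ax":0,"ay":0,"az":-3.5},{"dx":0,"dy":0,"dz":0,"ax":0,"ay":0,"az":0},{"dx":0,"dy":0,"dz":0,"ax":0,"ay":0,"az":0},{"dx":0,"dy":0,"dz":0,"ax":0,"ay":0,"az":0}]' 0.65; python3 go.py 513.1 223.7 230 5.6
python3 -c "
from h import *
c=cam('top');np.save('top9.npy',c,allow_pickle=True);a=c
c=cam('scene');np.save('scene9.npy',c,allow_pickle=True);u,v=map(int,proj(c,[.5,.32,.05]))
k=cv2.resize(c['img'][v-45:v+45,u-60:u+60],(800,600)) ;cv2.imwrite('pics/s9.png',k[...,::-1])"
```

```text
time: 27.9
tool_pos: [0.5187, 0.3973, 0.2336]
tcp_rot: [0.354, 3.121, 0.0]
wrist_force: [-1.3, -0.8, 3.1]
width: 0.282
grip_force: 62.0
t 27.9 pos [518.7 397.3 233.6] yaw 167.06 tilt [0.02 0.02] w 0.282 grip 62.0 F [-1.3 -0.8  3.1]
az -0.0 shift now-frame [-0.4  0.3  0.1] after turn [-0.4  0.3  0.1] q [ 0.62  0.37  1.8  -0.    0.97 -0.73]
time: 29.32
tool_pos: [0.5007, 0.2243, 0.3034]
tcp_rot: [-0.15, 3.137, 0.001]
wrist_force: [0.1, -0.1, -1.1]
width: 0.647
grip_force: 0.0
t 29.32 pos [500.7 224.3 303.4] yaw -174.53 tilt [0.06 0.05] w 0.647 grip 0.0 F [ 0.1 -0.1 -1.1]
az -0.13 shift now-frame [-12.2  -1.8  73.4] after turn [-12.2  -1.9  73.4] q [ 0.38  0.11  1.98  0.    1.05 -1.29]
```

View pics/s9.png

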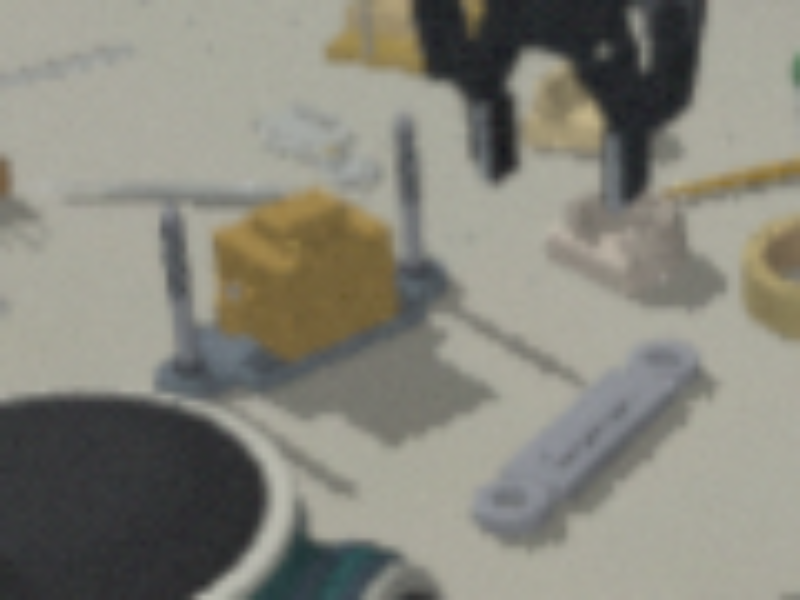

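The stack looks flush: lid down, ears aligned. In this crop the rod tops are at (172,210) and (403,120), and the bar's holes at (508,495) and (660,355). That gives a second measurement of bar and clamp.

Run:
```python
from fit import *
c=np.load('scene9.npy',allow_pickle=True).item();u,v=map(int,proj(c,[.5,.32,.05]))
U=lambda *p:[uncrop(q,(u-60,v-45),800/120) for q in p]
for n,px,M in [('bar',U((660,356),(508,496)),[(68,0,10),(-68,0,10)]),('rods',U((403,118),(172,210)),[(68,0,97),(-68,0,97)])]:
    t,a,r=fit(c,px,M);print(n,t*1000,np.degrees(a),r.tolist())
# bar by mask in first top picture and scene pictures
c0=np.load('top0.npy',allow_pickle=True).item()
h=cv2.cvtColor(c0['img'],cv2.COLOR_RGB2HSV);b=(195,170,228,240)
s=h[b[1]:b[3],b[0]:b[2]]; print('bar hsv',h[205,212],'table',h[205,235],'shadow',h[210,222])
```

```text
bar [512.10823955 225.76185081] 5.645001354619823 [[0.1, 0.0], [-0.1, -0.0]]
rods [514.43671668 395.40477752] -12.295733077560534 [[-0.8, 0.2], [0.8, -0.2]]
bar hsv [107  19  93] table [ 30  17 105] shadow [36 17 73]
```

Both views agree on the bar within 2 mm, and the clamp is confirmed by the placed lower half. Grasping the bar at (512.8,224.3).

```bash
python3 -m jog '[{"dx":-12,"dy":-1.9,"dz":25,"ax":0,"ay":0,"az":-0.1},{"dx":0,"dy":0,"dz":30,"ax":0,"ay":0,"az":0},{"dx":0,"dy":0,"dz":30,"ax":0,"ay":0,"az":0},{"dx":0,"dy":0,"dz":20,"ax":0,"ay":0,"az":0},{"dx":0,"dy":0,"dz":10,"ax":0,"ay":0,"az":0},{"dx":0,"dy":0,"dz":0,"ax":0,"ay":0,"az":0},{"dx":0,"dy":0,"dz":0,"ax":0,"ay":0,"az":0},{"dx":0,"dy":0,"dz":0,"ax":0,"ay":0,"az":0},{"dx":0,"dy":0,"dz":0,"ax":0,"ay":0,"az":0}]'; python3 go.py 512.8 224.3 173.5 5.6
```

```text
time: 30.17
tool_pos: [0.5136, 0.2236, 0.1899]
tcp_rot: [-0.155, 3.134, 0.002]
wrist_force: [-0.1, -0.5, 0.3]
width: 0.651
grip_force: 0.0
t 30.17 pos [513.6 223.6 189.9] yaw -174.33 tilt [0.2  0.08] w 0.651 grip 0.0 F [-0.1 -0.5  0.3]
az 0.07 shift now-frame [ 0.8  0.8 16.3] after turn [ 0.8  0.8 16.3] q [ 0.37  0.28  2.03  0.    0.83 -1.3 ]
```

```bash
python3 -m jog '[{"dx":0.8,"dy":-0.5,"dz":10,"ax":0,"ay":0,"az":0},{"dx":0,"dy":0,"dz":4.5,"ax":0,"ay":0,"az":0},{"dx":0,"dy":0,"dz":0,"ax":0,"ay":0,"az":0},{"dx":0,"dy":0,"dz":0,"ax":0,"ay":0,"az":0},{"dx":0,"dy":0,"dz":0,"ax":0,"ay":0,"az":0}]'; python3 go.py 512.8 224.3 173.5 5.6;python3 -m jog '[{"dx":0,"dy":0,"dz":0,"ax":0,"ay":0,"az":0},{"dx":0,"dy":0,"dz":0,"ax":0,"ay":0,"az":0},{"dx":0,"dy":0,"dz":0,"ax":0,"ay":0,"az":0},{"dx":0,"dy":0,"dz":0,"ax":0,"ay":0,"az":0},{"dx":0,"dy":0,"dz":0,"ax":0,"ay":0,"az":0},{"dx":0,"dy":0,"dz":0,"ax":0,"ay":0,"az":0},{"dx":0,"dy":0,"dz":0,"ax":0,"ay":0,"az":0},{"dx":0,"dy":0,"dz":0,"ax":0,"ay":0,"az":0}]' 0.2 80; python3 go.py 512.8 224.3 173.5 5.6
```

```text
time: 30.58
tool_pos: [0.5117, 0.2222, 0.1733]
tcp_rot: [0.155, -3.138, 0.0]
wrist_force: [0.7, -0.3, -0.2]
width: 0.651
grip_force: 0.0
t 30.58 pos [511.7 222.2 173.3] yaw -174.35 tilt [-0.01 -0.  ] w 0.651 grip 0.0 F [ 0.7 -0.3 -0.2]
az 0.05 shift now-frame [-1.3  2.  -0.2] after turn [-1.3  2.  -0.2] q [ 0.37  0.3   2.04  0.    0.8  -1.3 ]
time: 31.25
tool_pos: [0.5121, 0.2225, 0.1742]
tcp_rot: [-0.155, 3.137, 0.001]
wrist_force: [-1.4, 0.3, 6.3]
width: 0.393
grip_force: 80.5
t 31.25 pos [512.1 222.5 174.2] yaw -174.35 tilt [0.05 0.03] w 0.393 grip 80.5 F [-1.4  0.3  6.3]
az 0.05 shift now-frame [-0.9  1.7  0.7] after turn [-0.9  1.7  0.7] q [ 0.37  0.3   2.04  0.    0.81 -1.3 ]
```

```bash
python3 -m jog '[{"dx":0,"dy":0,"dz":-5,"ax":0,"ay":0,"az":0},{"dx":0,"dy":0,"dz":-15,"ax":0,"ay":0,"az":0},{"dx":0,"dy":0,"dz":-30,"ax":0,"ay":0,"az":0},{"dx":0,"dy":0,"dz":-35,"ax":0,"ay":0,"az":0},{"dx":0,"dy":0,"dz":-30,"ax":0,"ay":0,"az":4},{"dx":0,"dy":0,"dz":-15,"ax":0,"ay":0,"az":5},{"dx":0,"dy":0,"dz":0,"ax":0,"ay":0,"az":5},{"dx":0,"dy":0,"dz":0,"ax":0,"ay":0,"az":4.6},{"dx":0,"dy":0,"dz":0,"ax":0,"ay":0,"az":0},{"dx":0,"dy":0,"dz":0,"ax":0,"ay":0,"az":0}]'; python3 go.py 518.2 397.6 300 -12.94
```

```text
time: 32.08
tool_pos: [0.5112, 0.222, 0.3025]
tcp_rot: [-0.35, -3.12, 0.001]
wrist_force: [-0.3, 1.0, -3.9]
width: 0.393
grip_force: 80.5
t 32.08 pos [511.2 222.  302.5] yaw 167.18 tilt [-0.09 -0.04] w 0.393 grip 80.5 F [-0.3  1.  -3.9]
az 0.12 shift now-frame [ 32.1 172.8   2.4] after turn [ 32.5 172.7   2.4] q [ 0.37  0.13  1.96 -0.    1.05 -0.98]
```

```bash
python3 -m jog '[{"dx":2,"dy":10,"dz":0,"ax":0,"ay":0,"az":0.1},{"dx":4,"dy":22,"dz":0,"ax":0,"ay":0,"az":0},{"dx":5,"dy":28,"dz":0,"ax":0,"ay":0,"az":0},{"dx":5,"dy":28,"dz":0,"ax":0,"ay":0,"az":0},{"dx":5,"dy":28,"dz":0,"ax":0,"ay":0,"az":0},{"dx":5,"dy":26,"dz":0,"ax":0,"ay":0,"az":0},{"dx":4,"dy":18,"dz":0,"ax":0,"ay":0,"az":0},{"dx":2,"dy":10,"dz":0,"ax":0,"ay":0,"az":0},{"dx":0,"dy":2,"dz":0,"ax":0,"ay":0,"az":0},{"dx":0,"dy":0,"dz":0,"ax":0,"ay":0,"az":0},{"dx":0,"dy":0,"dz":0,"ax":0,"ay":0,"az":0},{"dx":0,"dy":0,"dz":0,"ax":0,"ay":0,"az":0},{"dx":0,"dy":0,"dz":6,"ax":0,"ay":0,"az":0},{"dx":0,"dy":0,"dz":0,"ax":0,"ay":0,"az":0},{"dx":0,"dy":0,"dz":0,"ax":0,"ay":0,"az":0},{"dx":0,"dy":0,"dz":0,"ax":0,"ay":0,"az":0}]'; python3 go.py 518.2 397.6 282 -12.94
python3 -c "
from h import *
c=cam('top');np.save('top10.npy',c,allow_pickle=True);a=c
c=cam('scene');np.save('scene10.npy',c,allow_pickle=True);u,v=map(int,proj(c,[.51,.4,.1]));print(u,v)
k=cv2.resize(c['img'][v-32:v+28,u-40:u+40],(800,600)) ;cv2.imwrite('pics/s10.png',k[...,::-1])
u,v=map(int,proj(a,[.519,.397,.1]));print(u,v)
k=cv2.resize(a['img'][v-35:v+25,u-30:u+50],(800,600)) ;cv2.imwrite('pics/t10.png',k[...,::-1])"
```

```text
time: 33.42
tool_pos: [0.5194, 0.3965, 0.2972]
tcp_rot: [-0.358, -3.121, 0.001]
wrist_force: [-0.0, -0.4, -3.4]
width: 0.393
grip_force: 80.5
t 33.42 pos [519.4 396.5 297.2] yaw 166.92 tilt [-0.02 -0.02] w 0.393 grip 80.5 F [-0.  -0.4 -3.4]
az -0.14 shift now-frame [ 1.4  0.8 15.2] after turn [ 1.4  0.8 15.2] q [ 0.61  0.31  1.76 -0.    1.08 -0.73]
168 157
141 196
```

View pics/s10.png

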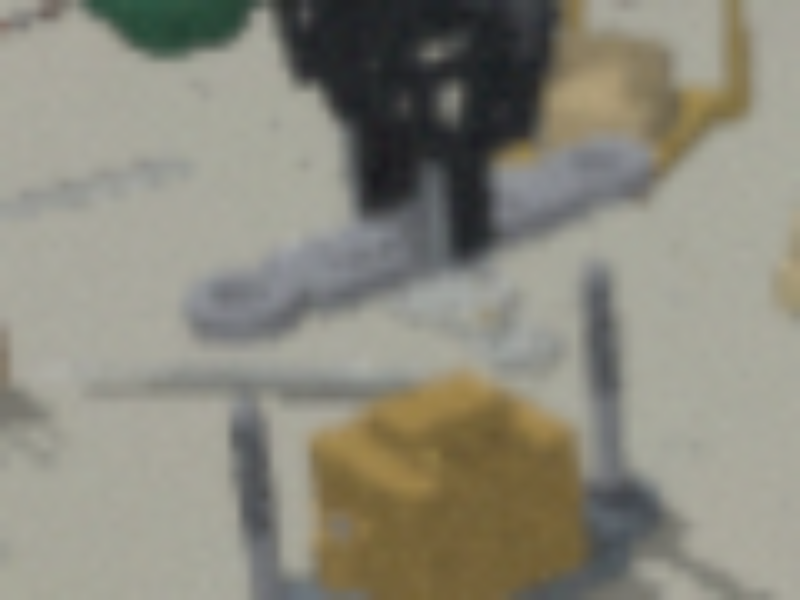

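View pics/t10.png

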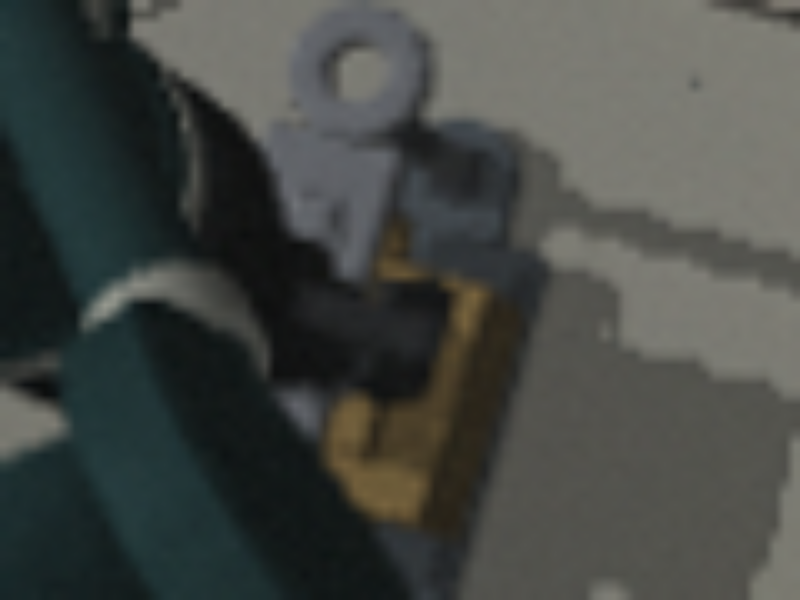

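The bar is level above the rods. The top crop shows its far hole at (360,70). The scene crop shows the holes at (240,293) and (603,155) and the rod tops at about (245,400) and (597,265). Comparing them numerically.

Run:
```python
from fit import *
a=np.load('top10.npy',allow_pickle=True).item();c=np.load('scene10.npy',allow_pickle=True).item();c0=np.load('top0.npy',allow_pickle=True).item()
p=uncrop((360,70),(111,161),10)
print('top hole',onz(a,*p,.128)[:2]*1e3,'top rod',onz(c0,*uncrop((172,47),(125,165),7),.095)[:2]*1e3)
S=lambda q,z:onz(c,*uncrop(q,(128,125),10),z)[:2]*1e3
print('scene holes',S((240,293),.133),S((603,155),.133),'rods',S((245,402),.095),S((597,267),.095))
for yaw,cx,cy in((-12.94,519.4,396.5),):
    d=68*np.array([np.cos(np.radians(yaw)),np.sin(np.radians(yaw))]);print('tool-predicted holes',[cx,cy]+d,[cx,cy]-d)
```

```text
top hole [587.65265817 380.91490849] top rod [585.28681266 382.69149945]
scene holes [452.53778198 411.21563586] [588.86240494 381.69139771] rods [452.65853791 414.94491777] [583.74759966 383.38973391]
tool-predicted holes [585.67314671 381.27272102] [453.12685329 411.72727898]
```

Both views agree: shift the bar by (-2.2,+2) mm, so the target tool position is (517.3,398.4).

```bash
python3 go.py 517.3 398.4 282 -12.94 | tail -1; python3 -m jog '[{"dx":2.3,"dy":1.3,"dz":8,"ax":0,"ay":0,"az":-0.1},{"dx":0,"dy":0,"dz":3,"ax":0,"ay":0,"az":0},{"dx":0,"dy":0,"dz":0,"ax":0,"ay":0,"az":0},{"dx":0,"dy":0,"dz":0,"ax":0,"ay":0,"az":0},{"dx":0,"dy":0,"dz":0,"ax":0,"ay":0,"az":0},{"dx":0,"dy":0,"dz":0,"ax":0,"ay":0,"az":0}]'; python3 go.py 517.3 398.4 275 -12.94
```

```text
az -0.12 shift now-frame [ 2.5  1.  15.5] after turn [ 2.5  1.  15.5] q [ 0.61  0.31  1.75  0.    1.08 -0.73]
time: 34.02
tool_pos: [0.5175, 0.399, 0.2865]
tcp_rot: [0.354, 3.121, 0.0]
wrist_force: [0.3, 1.1, -4.2]
width: 0.391
grip_force: 80.5
t 34.02 pos [517.5 399.  286.5] yaw 167.06 tilt [0.01 0.01] w 0.391 grip 80.5 F [ 0.3  1.1 -4.2]
az 0.0 shift now-frame [ 0.1 -0.6 11.5] after turn [ 0.1 -0.6 11.5] q [ 0.62  0.32  1.76 -0.    1.06 -0.73]
```

```bash
python3 -m jog '[{"dx":0,"dy":-0.5,"dz":6,"ax":0,"ay":0,"az":0},{"dx":0,"dy":0,"dz":5,"ax":0,"ay":0,"az":0},{"dx":0,"dy":0,"dz":2,"ax":0,"ay":0,"az":0},{"dx":0,"dy":0,"dz":0,"ax":0,"ay":0,"az":0},{"dx":0,"dy":0,"dz":0,"ax":0,"ay":0,"az":0},{"dx":0,"dy":0,"dz":0,"ax":0,"ay":0,"az":0}]'; python3 go.py 517.3 398.4 245.5 -12.94; python3 -m jog '[{"dx":0,"dy":0,"dz":1.5,"ax":0,"ay":0,"az":0},{"dx":0,"dy":0,"dz":1.5,"ax":0,"ay":0,"az":0},{"dx":0,"dy":0,"dz":1.5,"ax":0,"ay":0,"az":0},{"dx":0,"dy":0,"dz":0,"ax":0,"ay":0,"az":0},{"dx":0,"dy":0,"dz":0,"ax":0,"ay":0,"az":0}]'; python3 go.py 517.3 398.4 245.5 -12.94
```

```text
time: 34.52
tool_pos: [0.5174, 0.3984, 0.2734]
tcp_rot: [0.354, 3.122, 0.0]
wrist_force: [0.2, -0.3, -3.8]
width: 0.393
grip_force: 80.5
t 34.52 pos [517.4 398.4 273.4] yaw 167.05 tilt [0. 0.] w 0.393 grip 80.5 F [ 0.2 -0.3 -3.8]
az -0.01 shift now-frame [ 0.1 -0.  27.9] after turn [ 0.1 -0.  27.9] q [ 0.62  0.33  1.77  0.    1.04 -0.73]
time: 34.93
tool_pos: [0.5173, 0.3983, 0.2687]
tcp_rot: [-0.354, -3.121, 0.0]
wrist_force: [-0.1, 0.1, -3.8]
width: 0.394
grip_force: 80.5
t 34.93 pos [517.3 398.3 268.7] yaw 167.05 tilt [-0.02 -0.01] w 0.394 grip 80.5 F [-0.1  0.1 -3.8]
az -0.01 shift now-frame [-0.   0.1 23.2] after turn [-0.   0.1 23.2] q [ 0.62  0.33  1.78 -0.    1.03 -0.73]
```

Rods are entering the holes without resistance. Continuing slowly.

```bash
python3 -m jog '[{"dx":0,"dy":0,"dz":2,"ax":0,"ay":0,"az":0},{"dx":0,"dy":0,"dz":2,"ax":0,"ay":0,"az":0},{"dx":0,"dy":0,"dz":0,"ax":0,"ay":0,"az":0},{"dx":0,"dy":0,"dz":0,"ax":0,"ay":0,"az":0}]'; python3 -m jog '[{"dx":0,"dy":0,"dz":3,"ax":0,"ay":0,"az":0},{"dx":0,"dy":0,"dz":3,"ax":0,"ay":0,"az":0},{"dx":0,"dy":0,"dz":3,"ax":0,"ay":0,"az":0},{"dx":0,"dy":0,"dz":3,"ax":0,"ay":0,"az":0},{"dx":0,"dy":0,"dz":2,"ax":0,"ay":0,"az":0},{"dx":0,"dy":0,"dz":0,"ax":0,"ay":0,"az":0},{"dx":0,"dy":0,"dz":0,"ax":0,"ay":0,"az":0},{"dx":0,"dy":0,"dz":0,"ax":0,"ay":0,"az":0}]'; python3 go.py 517.3 398.4 246.2 -12.94
```

```text
time: 35.27
tool_pos: [0.5172, 0.3983, 0.2646]
tcp_rot: [-0.354, -3.121, 0.001]
wrist_force: [0.1, -0.2, -3.0]
width: 0.393
grip_force: 80.5
time: 35.93
tool_pos: [0.5174, 0.3984, 0.2509]
tcp_rot: [0.354, 3.121, 0.0]
wrist_force: [-0.1, -0.2, -3.6]
width: 0.392
grip_force: 80.5
t 35.93 pos [517.4 398.4 250.9] yaw 167.06 tilt [0.01 0.  ] w 0.392 grip 80.5 F [-0.1 -0.2 -3.6]
az -0.0 shift now-frame [ 0.1 -0.1  4.7] after turn [ 0.1 -0.1  4.7] q [ 0.62  0.35  1.79 -0.    1.   -0.73]
```

```bash
python3 -m jog '[{"dx":0,"dy":0,"dz":2,"ax":0,"ay":0,"az":0},{"dx":0,"dy":0,"dz":1.5,"ax":0,"ay":0,"az":0},{"dx":0,"dy":0,"dz":0.7,"ax":0,"ay":0,"az":0},{"dx":0,"dy":0,"dz":0.5,"ax":0,"ay":0,"az":0},{"dx":0,"dy":0,"dz":0,"ax":0,"ay":0,"az":0},{"dx":0,"dy":0,"dz":0,"ax":0,"ay":0,"az":0}]'; python3 -m jog '[{"dx":0,"dy":0,"dz":0.5,"ax":0,"ay":0,"az":0},{"dx":0,"dy":0,"dz":0.3,"ax":0,"ay":0,"az":0},{"dx":0,"dy":0,"dz":0,"ax":0,"ay":0,"az":0},{"dx":0,"dy":0,"dz":0,"ax":0,"ay":0,"az":0}]'
```

```text
time: 36.43
tool_pos: [0.5173, 0.3984, 0.2462]
tcp_rot: [0.354, 3.122, 0.0]
wrist_force: [-0.2, -0.3, -2.2]
width: 0.395
grip_force: 80.6
time: 36.77
tool_pos: [0.5174, 0.3984, 0.2462]
tcp_rot: [0.354, 3.121, 0.0]
wrist_force: [-1.8, -1.8, 4.4]
width: 0.392
grip_force: 81.4
```

Flat on the lid at exactly the predicted height (246.2). Release, retract well clear, and check by mask.

```bash
python3 -m jog '[{"dx":0,"dy":0,"dz":0,"ax":0,"ay":0,"az":0},{"dx":0,"dy":0,"dz":0,"ax":0,"ay":0,"az":0},{"dx":0,"dy":0,"dz":0,"ax":0,"ay":0,"az":0},{"dx":0,"dy":0,"dz":0,"ax":0,"ay":0,"az":0},{"dx":0,"dy":0,"dz":-5,"ax":0,"ay":0,"az":0},{"dx":0,"dy":0,"dz":-15,"ax":0,"ay":0,"az":0},{"dx":0,"dy":0,"dz":-30,"ax":0,"ay":0,"az":0},{"dx":0,"dy":0,"dz":-20,"ax":0,"ay":0,"az":0},{"dx":0,"dy":-20,"dz":0,"ax":0,"ay":0,"az":0},{"dx":0,"dy":-35,"dz":0,"ax":0,"ay":0,"az":0},{"dx":0,"dy":-40,"dz":0,"ax":0,"ay":0,"az":0},{"dx":0,"dy":-40,"dz":0,"ax":0,"ay":0,"az":0},{"dx":0,"dy":-40,"dz":0,"ax":0,"ay":0,"az":0},{"dx":0,"dy":-20,"dz":0,"ax":0,"ay":0,"az":0},{"dx":0,"dy":0,"dz":0,"ax":0,"ay":0,"az":0},{"dx":0,"dy":0,"dz":0,"ax":0,"ay":0,"az":0},{"dx":0,"dy":0,"dz":0,"ax":0,"ay":0,"az":0},{"dx":0,"dy":0,"dz":0,"ax":0,"ay":0,"az":0}]' 0.65
python3 - <<'E'
from h import *
c=cam('top');h=cv2.cvtColor(c['img'],cv2.COLOR_RGB2HSV)
m=cv2.inRange(h,(95,8,75),(130,60,255)); x0,y0=115,165; m=m[y0:235,x0:175]
n,l,s,_=cv2.connectedComponentsWithStats(m);k=1+s[1:,4].argmax();v,u=np.nonzero(l==k)
P=np.array([onz(c,a+x0,b+y0,.082)[:2] for a,b in zip(u,v)],np.float32)*1000
print(len(P),cv2.minAreaRect(P)); s=bot.read_state();print(s['time'],s['tool_pos'],s['width'],s['wrist_force'])
c=cam('scene');h=cv2.cvtColor(c['img'],cv2.COLOR_RGB2HSV)
m=cv2.inRange(h,(95,8,75),(130,60,255));x0,y0=110,120;m=m[y0:200,x0:230]
n,l,s,_=cv2.connectedComponentsWithStats(m);k=1+s[1:,4].argmax();v,u=np.nonzero(l==k)
P=np.array([onz(c,a+x0,b+y0,.080)[:2] for a,b in zip(u,v)],np.float32)*1000
print(len(P),cv2.minAreaRect(P))
E
```

```text
time: 38.27
tool_pos: [0.4742, 0.2093, 0.3159]
tcp_rot: [0.353, 3.121, 0.001]
wrist_force: [0.2, 0.2, -0.4]
width: 0.655
grip_force: 0.0
403 ((501.8050537109375, 401.9497375488281), (33.61625671386719, 133.95169067382812), 76.74542999267578)
38.3167 [0.47411255 0.20940885 0.31568535] 0.6524061560884816 [-0.08958845  0.33369121  0.39649951]
518 ((471.93255615234375, 360.1270751953125), (253.3065643310547, 137.16909790039062), 40.005287170410156)
```

The bar mask in the top view sits at the expected height, with axis at -13.3° and the right width. One ring was clipped by the threshold, and correcting for that puts the centre at about (520,398), which matches the clamp. Handing in.

```bash
python3 -c "
from workcell import bot
print(bot.finish_job())"
```

```text
the job is handed in; nothing more can be done
None
```

I loaded the lower half, upper half, lid and pressure bar into the clamp in order and handed the job in at about 38 s; contact heights and camera checks agreed, but no verdict was returned.

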